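Weed out the weak tile-clip stands

ROBOT

A 6-joint arm with a two-finger parallel gripper is mounted at the origin on a cart in front of the work surface, level with it; the furniture and walls round the work are solid. World frame = base frame: x ahead of the robot, y to its left, z up, the work surface at z = 0. Lengths are in m, angles in rad, forces in N, time in s.
With the tool pointing down it reaches from about 0.375 to 0.9 m from the base axis. Payload 3.1 kg.
Tool frame: the origin (TCP) lies midway between the tips of the shut fingers; the grasp point (between the pads) lies 19 mm behind it (r.hold_point_z is the distance from the TCP to the grasp point, in m); z points along the fingers, y is the line along which they close (so a half turn about z gives the same grasp; the last joint's range is limited). The gripper opens to 85 mm and grips with 20 to 120 N. Pads are 22 mm wide; open, the fingers measure 114 mm over their backs; the gripper's body (76 mm by 85 mm) begins 54 mm behind the grasp point. The pads swing forward as they close: fully open they stand 13 mm farther back than shut.
Start: joints at [0.999, 0.527, 1.433, -0, 1.181, -0.178], TCP at [0.24, 0.577, 0.231] pointing down, gripper open.
Joint ranges: [-3.08, 3.08], [-0.75, 2.2], [0.22, 2.44], [-1.43, 4.57], [0, 2.65], [-2.85, 2.85]. Speed limits (rad/s): [2.79, 2.79, 3.14, 3.14, 3.14, 3.14].

INTERFACE

Orientations are given as a unit quaternion [x, y, z, w].
In Python, from plant import r, vision gives the robot as it stands.
- The arm moves only by the tool apply_moves, never from a script. Its argument "rows" is a list of rows, each a list of 5 numbers: the closure, from -1 (fully open) to 1 (shut), so that 0 is half open, then the shift along the tool's x, y, z in mm, then the turn about the tool's z in rad. In form: [[hand, dx, dy, dz, yaw], ...]. A call has 1 to 12 rows; each row is the pose to reach, as a shift and turn from the pose commanded when the call began, along the tool's axes at that moment; what a row does not reach only later rows make up. A row lasts 1/10 s, in which the tool goes at most 50 mm and 8.59 degrees, less where a joint would pass 70% of its speed; a pose out of reach is approached as far as the arm can. A call with a gripper value outside its range is refused whole. The fingers move at their own pace and stop on an object; "newtons" is the grip in N (left out, the last holds). Time passes only in rows, so rows that repeat a pose let the fingers close. It gives the time, the measured TCP pose, the force, the opening and the grip force at its end, in the units of the state.
- r.read_state(): the state, without advancing time (a new reading comes with each control period).
- vision.read_camera(name): name is "scene" or "top"; returns the picture (420x560x3 uint8, blue, green, red); there is no depth.
- vision.camera_info(name): a dict with "intrinsics" (3x3 intrinsics, pixels), "extrinsics" (4x4, takes a point from camera to world coordinates). Camera axes: x right, y up, looking along -z (the intrinsics and any distortion apply to the point x, -y, -z); pixel columns grow to the right and rows downward; lengths in m; the calibration is good to about 2 mm. A picture is of the moment at which its call begins. camera_info takes no time and is no camera call.
- r.hand_in(): hands the job in; it is judged then, once.
Trained networks look in the newest picture that a camera, given by its name, has taken for a name from the list of things; names that differ only in an ending like _2 or _b are one class to them, and where a whole thing is asked for, a point or a joint stands for the part that bears it (a point fixed in the world has none). Each returns a list of dicts, best first, with "p" (0 to 1); they miss things now and then, are a little off and sometimes report something else, mostly with a low value. They report only what shows in the picture. A call takes as long as a camera call. They do not tell look-alikes from the thing itself.
- vision.boxes_of(camera, name): "box" ([left, top, right, bottom] as shares, 0 to 1, of the picture: columns of its width, rows of its height, round what is visible of it).
- vision.silhouettes(camera, name): "pixels" (420x560 bool, what is visible of it) and "box" ([left, top, right, bottom] as shares, 0 to 1, of the picture: columns of its width, rows of its height, round what is visible of it).
- vision.tip_of(camera, name): "at" ([column, row] as shares, 0 to 1, of the picture: columns of its width, rows of its height: a listed point, or the origin of a listed thing).
The state is a dict: "time_s": time; "joint_pos": joint angles; "qd": joint speeds; "joint_efforts": joint torques, N m; "position": TCP position; "eef_rot": TCP orientation; "wrist_force": force on the tool from outside, world axes, zero at the start; "ft_torque": the same for the moment, N m; "width": finger opening in m; "finger_force": force on a finger pad.
Only numpy, scipy, OpenCV 4.12 (cv2) and the standard library are available. Lean on these libraries where they do the work, as an engineer would, in place of code of your own. Each camera call takes 0.05 s, during which the arm holds its last target. There are 200 camera calls.

TASK

The clip stands on the bench hold glaze test tiles, and some springs have gone weak: lifted straight up by its tile, a sound clip carries its whole stand, a weak one lets the tile slide out. Put the tile of every weak stand fully down in a slot of the tile rack, set that stand upright on the ware board, and press the tally counter's lever one full stroke for each weak stand. Leave the sound ones standing on the bench with their tiles fully down in the clips, and a stand that starts empty standing on the bench too; do not disturb the jar, the saucer and the kiln stilt.

Things in the scene. Friction and masses are not known exactly. Their poses are not given: they have to be found in the camera images.
- stand_a: clip stand, 0.4 kg, loose: steel foot 74 (x) x 64 (y) x 9 mm, on it a wooden block whose upper part is a plain post 20 (x) x 40 (y) mm, top 71 mm above the underside. Its origin is the post's middle, 55 mm above the underside and 14 mm in +x of the foot's centre; z up, x from the sprung jaw to the post. Empty, it is held by the post's two sides (40 mm across y). Five such stands
- stand_b: clip stand like stand_a. Jaw of every stand: sprung steel plate 30 mm wide (y), hinged at the foot's front (-x) side; it presses the tile against the post's front face at 62 mm height and flares outward up to 70 mm. A tile pulled straight up is clear of the clip after 45 mm
- stand_c: clip stand like stand_a. Stands look alike and change places from start to start; only pulling the tile tells them apart. Sound: grips with 7 N or more, more than the stand's weight (about 4 N), so the whole stand rises with the tile. Weak: the tile slides out at under 3 N and the stand stays down
- stand_d: clip stand like stand_a
- stand_e: clip stand like stand_a
- tile_a: middle of the glaze test tile upright in stand_a (at times one of the five tiles is absent and its stand empty): slab 8 (x) x 60 (y) x 80 (z) mm, about 75 g. Fully down in the clip it rests on a ledge 30 mm above the stand's underside, its middle 15 mm above and 14 mm in -x of stand_a, its top 110 mm above the bench; its upper 38 mm stand free above the post and are held by the two faces
- tile_b: middle of the test tile that starts in stand_b, as tile_a (may be absent)
- tile_c: middle of the test tile that starts in stand_c, as tile_a (may be absent)
- tile_d: middle of the test tile that starts in stand_d, as tile_a (may be absent)
- tile_e: middle of the test tile that starts in stand_e, as tile_a (may be absent)
- stand_a_jaw (a joint): angle of that stand's jaw: 0 on a tile, grows as it opens. Empty, a sound jaw shuts to -0.13 (3 mm left between lip and post), a weak one only to -0.075
- stand_b_jaw (a joint): as stand_a_jaw
- stand_c_jaw (a joint): as stand_a_jaw
- stand_d_jaw (a joint): as stand_a_jaw
- stand_e_jaw (a joint): as stand_a_jaw
- ware_board: ware board: a plain plank board 320 (x) x 120 (y) mm, fixed, its top 14 mm above the bench, origin under its centre; room for three stands in a row about 100 mm apart along x
- tile_rack: wooden tile rack, fixed, 176 (x) x 78 (y) mm, 48 mm high; origin under its centre. Two notched rails along x at y = +-22 mm; three slots, at x = -60, 0 and 60 mm, y = 0, for one upright tile each, its thickness along x: 10.4 mm wide with 4 mm bevels at the mouth, floor at 10 mm height. A tile fully down has its middle 50 mm, its top 90 mm above the bench
- lever_pad (a point): top of the black thumb pad (28 x 26 mm) of the bench tally counter, a fixed green open steel frame 94 x 60 mm, 80 mm high, with a 12-tooth brass ratchet wheel. At rest its axes are the counter's: the lever's axle lies along y, 74 mm on in +x, 48 mm above the bench; the pad is 81 mm up at rest, about 29 mm when fully down. Press it straight down with shut fingers; 2 to 4 N
- tally_lever (a joint): angle of the tally lever, 0 at rest to 0.663 fully down at its stop (38 degrees); it springs back when let go, and must come back to within 0.1 for the pawl to drop behind the next tooth
- tally_wheel (a joint): angle turned by the ratchet wheel, 0 at the start; each full stroke adds one tooth, 0.524 (30 degrees); a short stroke adds less or nothing and does not count
- jar_mid (a point): brown screw-lid jar 58 x 58 x 74 mm at the back of the bench, a bystander; its middle
- stilt_mid (a point): three-armed white kiln stilt 53 x 51 x 18 mm lying between the things, a bystander; its middle
- saucer_mid (a point): biscuit saucer 91 mm across, 33 mm high, near the front edge, a bystander; its middle
Things that resemble listed ones, but are neither listed nor needed, are in the scene too. What is shaped like the tile_d but green is not meant.

How it is judged:
By the outcome, as a careful person would: the job done as asked, in the order asked, and still so for the second after the job is handed in, with the robot touching nothing.
Of tile_a, tile_b, tile_c, tile_d, tile_e only 4 to 5 are there at a start; the rules pass over those that are not, and their reading is None.
At some moment in a run one of stand_a, stand_b, stand_c, stand_d, stand_e may be knocked a few centimetres aside while the robot is not near it.
Once in a run the grip may slacken for a moment while it holds something.
It also fails if it takes over 210 s, if anything falls off the work surface, if the arm or the gripper's body presses on something with over 40 N, if the wrist force passes 120 N, or if a joint passes its speed limit or range.

## Working session

There is one attempt and no reset: what is moved stays moved. The work goes in short steps, Python scripts to look and compute and a tool call to move; the robot and the scene stay as the last step left them, time stands still between calls to the robot, and variables do not carry over. Pictures are saved under pics/ and viewed, at most 14 in all, crops included, and the job is handed in when it is done.

Besides the shell and the picture viewer there is one more tool, called by a JSON object that holds its "op" and its "data". apply_moves: Moves the arm, as the interface text tells. Its arguments: {"type":"object","properties":{"rows":{"type":"array","items":{"type":"array","items":{"type":"number"}}},"newtons":{"type":"number"}},"required":["rows"]}

```bash
ls; mkdir -p pics
python3 - <<'E'
from plant import r, vision
import cv2,numpy as np
for c in("scene","top"):
    cv2.imwrite(f"pics/{c}0.png",vision.read_camera(c)); i=vision.camera_info(c); print(c,{k:np.round(v,4).tolist() if not isinstance(v,str) else v for k,v in i.items()})
    for n in("stand_a","tile_a","ware_board","tile_rack","lever_pad","jar_mid","stilt_mid","saucer_mid"):
        for d in vision.tip_of(c,n): print(c,n,round(d['p'],2),np.round(np.array(d['at'])*[560,420],1))
print(r.read_state())
E
```

```text
pics
scene {'intrinsics': [[477.6786, 0.0, 274.5048], [0.0, 477.6786, 200.6267], [0.0, 0.0, 1.0]], 'extrinsics': [[0.6586, 0.4415, -0.6094, -0.2942], [-0.7525, 0.3922, -0.5291, -0.7358], [0.0054, 0.807, 0.5906, 0.8729], [0.0, 0.0, 0.0, 1.0]]}
scene stand_a 0.93 [281.1 192.1]
scene stand_a 0.81 [309.1 240.5]
scene stand_a 0.78 [266.3 225.8]
scene stand_a 0.67 [314.8 207. ]
scene stand_a 0.56 [242.7 200.4]
scene stand_a 0.17 [248.5 184.9]
scene tile_a 0.79 [307. 240.]
scene tile_a 0.72 [280.9 189.8]
scene tile_a 0.7 [339.6 228.6]
scene tile_a 0.69 [309.8 205.1]
scene tile_a 0.65 [236.6 199.8]
scene tile_a 0.62 [265.7 223.7]
scene tile_rack 0.87 [248.8 184.7]
scene lever_pad 0.44 [181.8 160.1]
scene jar_mid 0.66 [340.6 196.6]
scene stilt_mid 0.5 [204.2 200.8]
scene saucer_mid 0.96 [181.3 204.9]
scene saucer_mid 0.62 [239.7 198.1]
top {'intrinsics': [[382.5997, 0.0, 276.5781], [0.0, 382.5997, 201.1407], [0.0, 0.0, 1.0]], 'extrinsics': [[0.0568, 0.9725, -0.2259, 0.3016], [-0.9984, 0.054, -0.0186, -0.0335], [-0.0059, 0.2266, 0.974, 1.1331], [0.0, 0.0, 0.0, 1.0]]}
top stand_a 0.95 [246.7 22
[... 619 characters left out ...]
oint_pos': array([ 9.98527266e-01,  5.27444519e-01,  1.43271094e+00, -2.20812982e-05,
        1.18136828e+00, -1.78533966e-01]), 'qd': array([-5.59899076e-04,  8.62076015e-05,  1.59055354e-03,  6.39886356e-04,
       -2.78638402e-04, -9.83533671e-04]), 'joint_efforts': array([-1.87458405e-03, -4.42300344e+01, -1.78423727e+01, -2.96789194e-04,
        6.29893038e-04, -3.34461333e-06]), 'position': array([0.2397634 , 0.577162  , 0.23134103]), 'eef_rot': array([1.95594238e-01, 9.80684910e-01, 2.83152929e-05, 2.21374750e-05]), 'wrist_force': array([0.29845783, 0.6756336 , 0.44379942]), 'ft_torque': array([ 0.01270062,  0.01781178, -0.00517528]), 'finger_force': 0.0, 'width': 0.08528058541093565}
```

Run:
```python
import cv2
a=cv2.imread("pics/top0.png");cv2.imwrite("pics/top0c.png",cv2.resize(a[120:320,130:460],(0,0),fx=2.4,fy=2.4,interpolation=cv2.INTER_CUBIC))
a=cv2.imread("pics/scene0.png");cv2.imwrite("pics/scene0c.png",cv2.resize(a[110:320,130:440],(0,0),fx=2.5,fy=2.5,interpolation=cv2.INTER_CUBIC))
```

```text
(no output)
```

View pics/top0c.png

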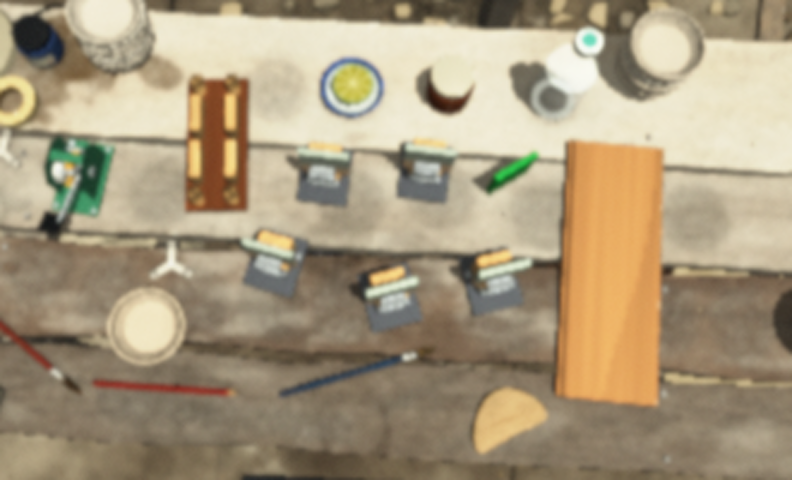

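View pics/scene0c.png

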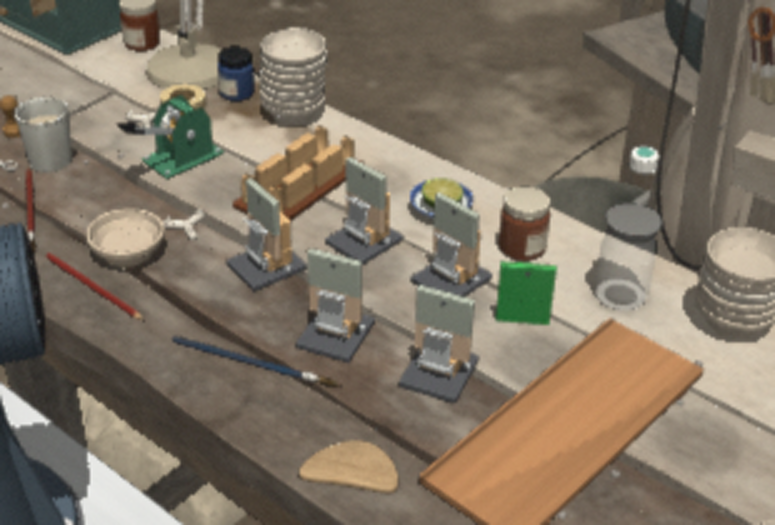

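```bash
cat > lib.py <<'E'
from plant import r, vision
import cv2, numpy as np
from scipy.optimize import minimize
CI={c:vision.camera_info(c) for c in("scene","top")}
def proj(c,P):
    T=np.linalg.inv(CI[c]["extrinsics"]); p=np.asarray(P)@T[:3,:3].T+T[:3,3]
    q=p*[1,-1,-1]@np.array(CI[c]["intrinsics"]).T; return q[:,:2]/q[:,2:]
def ray(c,px,z):
    d=np.linalg.inv(CI[c]["intrinsics"])@[px[0],px[1],1]; E=np.array(CI[c]["extrinsics"])
    d=E[:3,:3]@(d*[1,-1,-1]); o=E[:3,3]; return o+d*(z-o[2])/d[2]
def tri(px):  # px: dict cam->pixel
    f=lambda P:sum(((proj(c,[P])[0]-p)**2).sum() for c,p in px.items())
    return minimize(f,ray("top",px["top"],.06),method="Nelder-Mead",options=dict(xatol=1e-4,fatol=1e-3)).x
def box(x,y,yaw,z0,z1,sx,sy):
    p=np.array([[a*sx/2,b*sy/2,z] for a in(-1,1) for b in(-1,1) for z in(z0,z1)])
    c,s=np.cos(yaw),np.sin(yaw); p[:,:2]=p[:,:2]@np.array([[c,s],[-s,c]])+[x,y]; return p
S=4
def mask(c,P):
    h=cv2.convexHull(proj(c,P).astype(np.float32)); m=np.zeros((420*S,560*S),np.uint8)
    cv2.fillConvexPoly(m,np.round((h+.5)*S).astype(np.int32),1); return m
def hullmask(m):
    ys,xs=np.nonzero(m); h=cv2.convexHull(np.stack([xs,ys],1).astype(np.int32))
    o=np.zeros(m.shape,np.uint8); cv2.fillConvexPoly(o,h,1); return cv2.resize(o,None,fx=S,fy=S,interpolation=cv2.INTER_NEAREST)
def fit(obs,x0,dims):  # obs: list of (cam, hullmask) ; dims z0,z1,sx,sy
    def cost(v):
        s=0
        for c,m in obs:
            q=mask(c,box(*v,*dims)); s+=1-(q&m).sum()/max(1,(q|m).sum())
        return s/len(obs)
    x0=np.array(x0,float)
    sim=[x0]+[x0+d for d in np.diag([.012,.012,.15])]
    o=minimize(cost,x0,method="Nelder-Mead",options=dict(initial_simplex=sim,xatol=2e-4,fatol=1e-4))
    return o.x,o.fun
TILE=(.030,.110,.008,.060)
def sils(name,pmin=.3,cams=("top","scene")):
    out={}
    for c in cams:
        vision.read_camera(c); out[c]=[(d["p"],d["pixels"]) for d in vision.silhouettes(c,name) if d["p"]>=pmin and d["pixels"].sum()>20]
    return out
def cent(m): ys,xs=np.nonzero(m); return np.array([xs.mean(),ys.mean()])
def find(name,dims,zc,pmin=.3):
    """fit a box to every top detection, with its scene match"""
    s=sils(name,pmin); res=[]
    for p,m in s["top"]:
        w=ray("top",cent(m),zc); obs=[("top",hullmask(m))]
        if s["scene"]:
            e=[np.linalg.norm(cent(n)-proj("scene",[w])[0]) for _,n in s["scene"]]; k=int(np.argmin(e))
            if e[k]<14: obs.append(("scene",hullmask(s["scene"][k][1])))
        best=min((fit(obs,[w[0],w[1],a],dims) for a in((-.2,.25) )),key=lambda t:t[1])
        res.append((round(p,2),len(obs),np.round(best[0],4).tolist(),round(best[1],3)))
    return res
def tool():
    st=r.read_state(); x,y,z,w=st["eef_rot"]
    ty=np.array([2*(x*y-w*z),1-2*(x*x+z*z)]); tx=np.array([1-2*(y*y+z*z),2*(x*y+w*z)])
    return st,tx/np.linalg.norm(tx),np.arctan2(ty[1],ty[0])
def go(x,y,z,yangle=None):
    """mm shift in tool axes and yaw to bring TCP to xyz with tool y axis at world angle yangle"""
    st,tx,a=tool(); d=np.array([x,y,z])-st["position"]; ty=np.array([np.cos(a),np.sin(a)])
    yaw=0
    if yangle is not None:
        yaw=(a-yangle+np.pi/2)%np.pi-np.pi/2
    print("shift",np.round([d[:2]@tx*1e3,d[:2]@ty*1e3,-d[2]*1e3],1),"yaw",round(yaw,3),"or",round(yaw-np.sign(yaw)*np.pi,3),"j6",round(st["joint_pos"][5],2),"t",st["time_s"])
E
python3 - <<'E'
from lib import *
for q in find("tile_a",TILE,.07): print("tile",q)
for q in find("tile_rack",(0,.048,.176,.078),.02): print("rack",q)
for q in find("ware_board",(0,.014,.32,.12),.01): print("board",q)
print("pad",tri({"top":[152.8,211.2],"scene":[181.8,160.1]}))
st,tx,a=tool();print(a)
E
```

```text
tile (0.57, 2, [0.4735, 0.082, -0.2292], np.float64(0.127))
tile (0.55, 2, [0.5878, 0.0259, -0.0204], np.float64(0.106))
tile (0.5, 2, [0.5991, -0.1019, -0.0808], np.float64(0.108))
rack (0.97, 2, [0.618, 0.1623, 0.1101], np.float64(0.168))
board (0.95, 2, [0.487, -0.3332, -0.0491], np.float64(0.035))
pad [0.49493189 0.33462763 0.08029596]
1.177012863228644
```

Run:
```python
from lib import *
for q in find("tile_a",TILE,.07,.08): print("tile",q)
for q in find("stand_a",(0,.009,.074,.064),.03,.3): print("stand",q)
out=[]
for c,(x0,y0) in(("top",(195,140)),("scene",(205,145))):
    im=vision.read_camera(c)[y0:y0+75,x0:x0+90]; im=cv2.resize(im,None,fx=4.4,fy=6,interpolation=cv2.INTER_CUBIC)
    for v,col in(((.618,.1623,.1101),(0,0,255)),((.618,.1623,0.0),(255,255,0))):
        for z0,z1,sx,sy in((0,.01,.176,.078),(.010,.048,.12,.044)):
            P=proj(c,box(*v,z0,z1,sx,sy)); P=(P+.5-[x0,y0])*[4.4,6]
            for i in(0,1): cv2.polylines(im,[P[[i,2+i,6+i,4+i]].astype(int)],True,col,1)
    out.append(im)
cv2.imwrite("pics/rack.png",np.hstack(out))
```

```text
tile (0.66, 2, [0.5867, 0.0239, -0.078], np.float64(0.137))
tile (0.64, 2, [0.4371, -0.0644, 0.3258], np.float64(0.101))
tile (0.63, 2, [0.4652, -0.1888, 0.309], np.float64(0.081))
tile (0.52, 2, [0.5875, -0.2022, 0.6198], np.float64(0.342))
tile (0.48, 2, [0.5972, -0.101, -0.059], np.float64(0.4))
tile (0.45, 2, [0.5997, -0.1002, -0.0855], np.float64(0.122))
stand (0.89, 2, [0.5878, 0.0269, -0.0445], np.float64(0.249))
stand (0.88, 2, [0.4651, -0.1863, 0.284], np.float64(0.098))
stand (0.85, 2, [0.4726, 0.0786, -0.2623], np.float64(0.226))
stand (0.63, 2, [0.6011, -0.1, -0.013], np.float64(0.236))
stand (0.63, 2, [0.4357, -0.0628, 0.3066], np.float64(0.136))
```

View pics/rack.png

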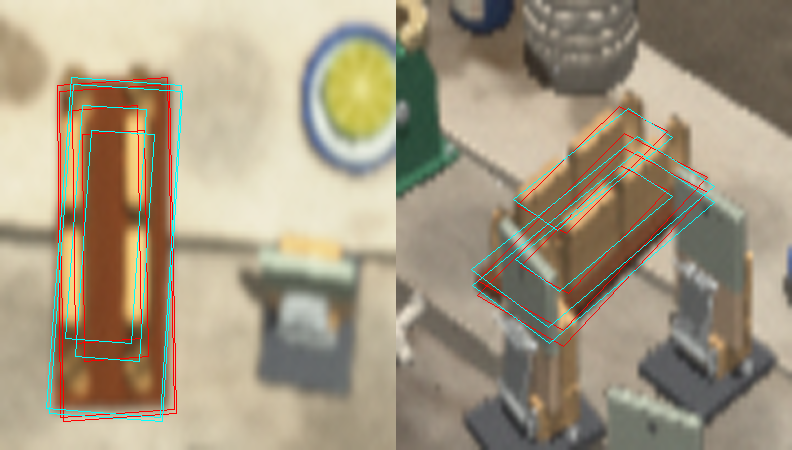

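Run:
```python
from lib import *
im=vision.read_camera("top"); cv2.imwrite("pics/top1.png",im)
x0,y0=200,145; c=cv2.resize(im[y0:215,x0:245],None,fx=8,fy=8,interpolation=cv2.INTER_CUBIC)
h=cv2.cvtColor(c,cv2.COLOR_BGR2HSV); m=((h[...,2]>170)&(h[...,1]>75)&(h[...,0]<25)).astype(np.uint8)
n,l,s,ct=cv2.connectedComponentsWithStats(m)
for i in range(1,n):
    if s[i,4]>150: 
        px=(ct[i]+.5)/8-.5+[x0,y0]; print(s[i],np.round(px,1),np.round(ray("top",px,.048),4), "rect", cv2.minAreaRect(np.argwhere(l==i)[:,::-1].astype(np.float32))[1:])
# brown base
b=((h[...,2]<150)&(h[...,1]>130)&((h[...,0]<12))).astype(np.uint8)
ys,xs=np.nonzero(b); P=np.array([ray("top",((x+.5)/8-.5+x0,(y+.5)/8-.5+y0),.012)[:2] for x,y in zip(xs[::3],ys[::3])]).astype(np.float32)
print("base",cv2.minAreaRect(P),P.min(0),P.max(0))
```

```text
[   0   14   33   77 1311] [201. 151.] [0.6952 0.2231 0.048 ] rect ((32.0, 76.0), 0.0)
[  61   49  143  209 7222] [211.3 163.6] [0.6571 0.1881 0.048 ] rect ((110.45523834228516, 248.84352111816406), 28.610458374023438)
[209  48  60  20 157] [229.6 151.7] [0.6976 0.1369 0.048 ] rect ((61.6651496887207, 6.851683616638184), 15.5241117477417)
[ 186   96   51  138 5195] [225.7 165.2] [0.6545 0.145  0.048 ] rect ((47.54667282104492, 138.49147033691406), 4.635463714599609)
[ 184  263   46  127 5244] [225.5 185.3] [0.5926 0.1401 0.048 ] rect ((44.90403747558594, 126.1684799194336), 1.527525544166565)
[  59  265   51  127 5529] [210.4 185.5] [0.5896 0.1845 0.048 ] rect ((125.99998474121094, 49.99999237060547), 90.0)
[100 467  17  16 215] [213.1 203.9] [0.5348 0.1713 0.048 ] rect ((15.0, 16.0), 90.0)
base ((0.6195116639137268, 0.16303831338882446), (0.17012524604797363, 0.07383885234594345), 3.2408318519592285) [0.5327366  0.12180598] [0.70623994 0.19686091]
```

```bash
python3 -c "
from lib import *
go(.4735,.0815,.17,-.24)"
```

```text
shift [-406.  -368.    61.3] yaw 1.417 or -1.725 j6 -0.18 t 2.05
```

{"op": "apply_moves", "data": {"rows": [[0, -34, -31, 0, 0.13], [0, -68, -61, 5, 0.26], [0, -102, -92, 10, 0.38], [0, -136, -123, 15, 0.5], [0, -170, -154, 20, 0.65], [0, -204, -185, 30, 0.8], [0, -238, -216, 35, 0.9], [0, -272, -247, 40, 1.05], [0, -306, -278, 50, 1.15], [0, -340, -309, 61, 1.25], [0, -374, -340, 61, 1.36], [0, -406, -368, 61, 1.417]]}}

```text
time_s: 3.25
position: [0.4741, 0.0795, 0.1702]
eef_rot: [0.788, 0.616, -0.0, -0.0]
wrist_force: [0.2, 0.4, 0.9]
width: 0.0426
finger_force: 0.0
```

Run:
```python
from lib import *
for c in("top","scene"):
    im=vision.read_camera(c); 
    cv2.imwrite(f"pics/{c}2.png",im)
st,tx,a=tool(); print(st["position"],a,st["width"],st["wrist_force"])
go(.4735,.0815,.077,-.24)
a=cv2.resize(cv2.imread("pics/top2.png")[130:250,190:330],None,fx=2.8,fy=2.8); b=cv2.resize(cv2.imread("pics/scene2.png")[110:250,190:330],None,fx=2.8,fy=2.4)
cv2.imwrite("pics/c2.png",np.hstack([a,b]))
```

```text
[0.47766505 0.07709034 0.17071975] -0.24690697814215679 0.04242637811807799 [-1.04145904  1.04730453 -0.07360096]
shift [ 3.3 -5.1 93.7] yaw -0.007 or 3.135 j6 0.18 t 3.35
```

View pics/c2.png

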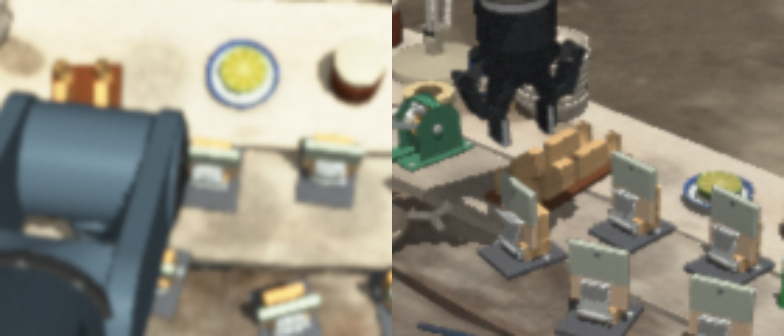

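{"op": "apply_moves", "data": {"rows": [[0, 0, 0, 20, 0], [0, 0, 0, 40, 0], [0, 0, 0, 45, 0], [0, 0, 0, 45, 0], [0, 0, 0, 45, 0]]}}

```text
time_s: 3.85
position: [0.4738, 0.082, 0.1259]
eef_rot: [0.786, 0.618, 0.0, 0.0]
wrist_force: [0.6, 0.0, -0.3]
width: 0.0426
finger_force: 0.0
```

Run:
```python
from lib import *
go(.4735,.0815,.077,-.24); print(r.read_state()["position"],r.read_state()["wrist_force"])
```

```text
shift [-0.5 -0.2 48.9] yaw 0.001 or -3.141 j6 0.18 t 3.85
[0.47381344 0.08195929 0.1258512 ] [ 0.62940244  0.00247885 -0.33198682]
```

{"op": "apply_moves", "data": {"rows": [[0, 0, 0, 20, 0], [0, 0, 0, 40, 0], [0, 0, 0, 48, 0], [0, 0, 0, 48, 0], [1, 0, 0, 48, 0], [1, 0, 0, 48, 0], [1, 0, 0, 48, 0], [1, 0, 0, 48, 0], [1, 0, 0, 48, 0], [1, 0, 0, 48, 0]], "newtons": 40}}

```text
time_s: 4.85
position: [0.4736, 0.0816, 0.0779]
eef_rot: [0.787, 0.617, 0.0, 0.0]
wrist_force: [-2.1, 0.7, 6.3]
width: 0.0073
finger_force: 44.1
```

{"op": "apply_moves", "data": {"rows": [[1, 0, 0, -5, 0], [1, 0, 0, -10, 0], [1, 0, 0, -16, 0], [1, 0, 0, -22, 0], [1, 0, 0, -22, 0], [1, 0, 0, -22, 0], [1, 0, 0, -22, 0], [1, 0, 0, -22, 0]]}}

```text
time_s: 5.65
position: [0.4733, 0.0815, 0.0991]
eef_rot: [0.787, 0.617, -0.0, -0.0]
wrist_force: [0.8, 0.2, -5.1]
width: 0.0073
finger_force: 42.7
```

Run:
```python
from lib import *
vision.read_camera("top")
for i in range(4): print(r.read_state()["wrist_force"]); im=vision.read_camera("scene")
cv2.imwrite("pics/s3.png",cv2.resize(im[130:260,190:330],None,fx=4,fy=4,interpolation=cv2.INTER_CUBIC))
```

```text
[ 0.56223379 -0.80434497 -4.48087656]
[-0.99792553 -0.78170538 -3.69268761]
[ 0.31360037  0.71636468 -5.89314092]
[ 1.0614141  -0.88385994 -5.44675365]
```

View pics/s3.png

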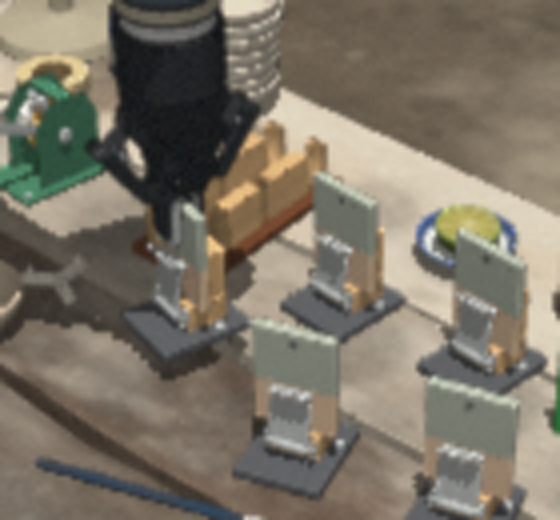

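{"op": "apply_moves", "data": {"rows": [[1, 0, 0, 8, 0], [1, 0, 0, 16, 0], [1, 0, 0, 22.5, 0], [1, 0, 0, 22.5, 0], [1, 0, 0, 22.5, 0], [0.3, 0, 0, 22.5, 0], [0, 0, 0, 22.5, 0], [0, 0, 0, 22.5, 0], [0, 0, 0, 0, 0], [0, 0, 0, -30, 0], [0, 0, 0, -50, 0], [0, 0, 0, -50, 0]]}}

```text
time_s: 7.1
position: [0.4755, 0.0815, 0.1515]
eef_rot: [0.787, 0.617, 0.002, 0.002]
wrist_force: [0.3, 0.5, -0.2]
width: 0.0428
finger_force: 0.0
```

Run:
```python
from lib import *
go(.587,.025,.15,-.05); print(r.read_state()["position"])
```

```text
shift [-28.4 121.7   1.5] yaw -0.19 or 2.952 j6 0.18 t 7.1
[0.47553623 0.081479   0.15146944]
```

{"op": "apply_moves", "data": {"rows": [[0, -9, 41, 0, -0.07], [0, -18, 82, 0, -0.14], [0, -28, 122, 0, -0.19], [0, -28, 122, 0, -0.19], [0, -28, 122, 0, -0.19], [0, -28, 122, 0, -0.19]]}}

```text
time_s: 7.7
position: [0.5834, 0.0259, 0.1479]
eef_rot: [0.725, 0.689, -0.001, -0.002]
wrist_force: [-0.1, -0.5, -0.4]
width: 0.0431
finger_force: 0.0
```

Run:
```python
from lib import *
go(.587,.025,.077,-.05); print(r.read_state()["position"])
```

```text
shift [-0.7  3.7 70.9] yaw -0.0 or 3.142 j6 -0.1 t 7.7
[0.58335682 0.02589383 0.14794557]
```

{"op": "apply_moves", "data": {"rows": [[0, 0, 2.5, 25, 0], [0, 0, 2.5, 50, 0], [0, 0, 2.5, 71, 0], [0, 0, 2.5, 71, 0], [0, 0, 2.5, 71, 0], [1, 0, 2.5, 71, 0], [1, 0, 2.5, 71, 0], [1, 0, 2.5, 71, 0], [1, 0, 2.5, 71, 0], [1, 0, 2.5, 71, 0], [1, 0, 2.5, 71, 0]]}}

```text
time_s: 8.8
position: [0.5877, 0.0253, 0.0792]
eef_rot: [0.724, 0.689, 0.0, 0.0]
wrist_force: [-2.5, 0.1, 5.8]
width: 0.0077
finger_force: 43.2
```

{"op": "apply_moves", "data": {"rows": [[1, 0, 0, -5, 0], [1, 0, 0, -10, 0], [1, 0, 0, -16, 0], [1, 0, 0, -22, 0], [1, 0, 0, -22, 0], [1, 0, 0, -22, 0], [1, 0, 0, -22, 0], [1, 0, 0, -22, 0]]}}

```text
time_s: 9.6
position: [0.5882, 0.0252, 0.1003]
eef_rot: [0.725, 0.689, 0.0, 0.0]
wrist_force: [0.0, 0.8, 0.6]
width: 0.0071
finger_force: 43.7
```

Run:
```python
from lib import *
for i in range(6): print(r.read_state()["wrist_force"]); im=vision.read_camera("scene")
cv2.imwrite("pics/s4.png",im)
```

```text
[0.03051971 0.79855937 0.63019585]
[-0.03756219 -0.17668454 -0.57463815]
[-0.11348471 -0.4551658  -1.12482807]
[ 0.17426302  0.37493441 -0.12187235]
[ 0.12069386 -0.36664547  0.17551826]
[0.86956256 1.06916303 0.82121557]
```

{"op": "apply_moves", "data": {"rows": [[1, 0, 0, -10, 0], [1, 0, 0, -25, 0], [1, 0, 0, -50, 0], [1, 0, 0, -75, 0], [1, 0, 0, -75, 0], [1, 0, 0, -75, 0], [1, 0, 0, -75, 0]]}}

```text
time_s: 10.6
position: [0.5868, 0.0254, 0.1743]
eef_rot: [0.725, 0.689, -0.001, -0.001]
wrist_force: [-0.5, -0.3, -2.0]
width: 0.0072
finger_force: 43.6
```

Run:
```python
from lib import *
im=vision.read_camera("scene")
cv2.imwrite("pics/s5.png",cv2.resize(im[110:260,190:350],None,fx=3.5,fy=3.5,interpolation=cv2.INTER_CUBIC))
s=r.read_state(); print(s["wrist_force"],s["position"],s["width"])
go(.6205,.1635,.17,.065)
```

```text
[-0.46391584  0.42761996 -0.06410728] [0.58671288 0.02537282 0.17405934] 0.007570532096010462
shift [139.6  26.8   4.1] yaw -0.115 or 3.027 j6 -0.1 t 10.65
```

View pics/s5.png

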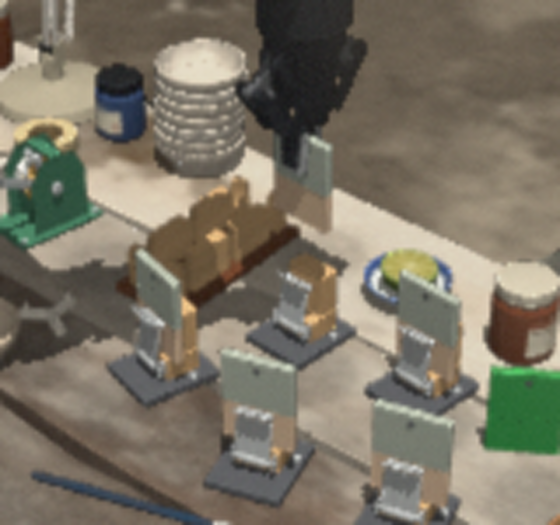

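{"op": "apply_moves", "data": {"rows": [[1, 35, 7, 0, -0.03], [1, 70, 13, 0, -0.06], [1, 105, 20, 0, -0.09], [1, 140, 27, 0, -0.115], [1, 140, 27, 20, -0.115], [1, 140, 27, 50, -0.115], [1, 140, 27, 50, -0.115], [1, 140, 27, 50, -0.115], [1, 140, 27, 50, -0.115], [1, 140, 27, 50, -0.115]]}}

```text
time_s: 11.65
position: [0.6229, 0.1634, 0.1268]
eef_rot: [0.684, 0.73, 0.001, 0.001]
wrist_force: [-0.4, 0.2, -0.7]
width: 0.007
finger_force: 43.4
```

Run:
```python
from lib import *
o=[]
for c,(x0,y0) in(("top",(190,120)),("scene",(190,110))):
    im=vision.read_camera(c)[y0:y0+100,x0:x0+100]; o.append(cv2.resize(im,None,fx=4,fy=5,interpolation=cv2.INTER_CUBIC))
cv2.imwrite("pics/s6.png",np.hstack(o))
go(.6205,.1635,.058,.065)
```

```text
shift [ 0.2 -2.1 68.6] yaw -0.0 or 3.141 j6 0.02 t 11.75
```

View pics/s6.png

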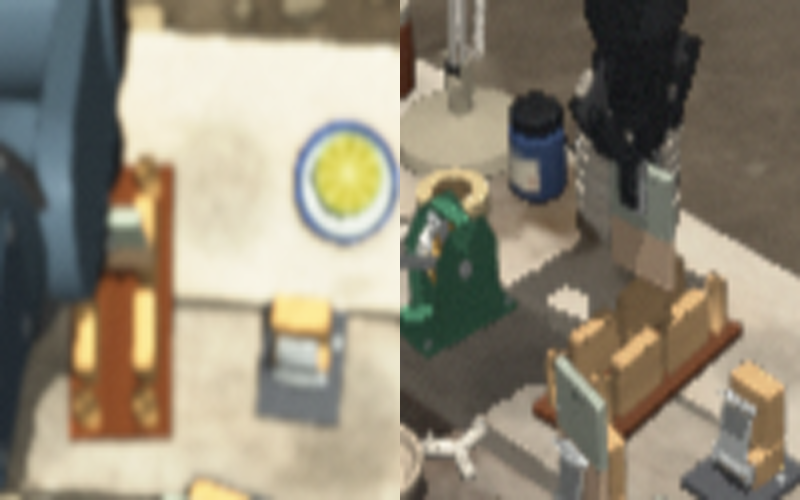

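{"op": "apply_moves", "data": {"rows": [[1, 0, -2, 15, 0], [1, 0, -2, 30, 0], [1, 0, -2, 38, 0], [1, 0, -2, 46, 0], [1, 0, -2, 52, 0], [1, 0, -2, 52, 0], [1, 0, -2, 52, 0]]}}

```text
time_s: 12.45
position: [0.6198, 0.1636, 0.0733]
eef_rot: [0.684, 0.73, -0.0, -0.0]
wrist_force: [0.2, -0.9, -0.3]
width: 0.0072
finger_force: 43.5
```

{"op": "apply_moves", "data": {"rows": [[1, 0, 0, 5, 0], [1, 0, 0, 10, 0], [1, 0, 0, 14, 0], [1, 0, 0, 16, 0], [1, 0, 0, 16, 0], [1, 0, 0, 16, 0]]}}

```text
time_s: 13.05
position: [0.6196, 0.1636, 0.0591]
eef_rot: [0.684, 0.73, -0.0, -0.0]
wrist_force: [-3.3, -0.8, 10.5]
width: 0.0071
finger_force: 45.4
```

{"op": "apply_moves", "data": {"rows": [[0.6, 0, 0, 16, 0], [0.5, 0, 0, 16, 0], [0.5, 0, 0, 16, 0], [0.5, 0, 0, 0, 0], [0.5, 0, 0, -30, 0], [0.5, 0, 0, -75, 0], [0.0, 0, 0, -100, 0], [0, 30, 0, -100, 0], [0, 60, 0, -100, 0], [0, 60, 0, -100, 0]]}}

```text
time_s: 14.05
position: [0.6158, 0.2269, 0.1595]
eef_rot: [0.683, 0.731, 0.002, 0.0]
wrist_force: [0.3, 0.5, -0.7]
width: 0.0427
finger_force: 0.0
```

```bash
cat >> lib.py <<'E'
def stand_pts(x,y,yaw,z=0):
    P=np.vstack([box(-.014,0,0,0,.009,.074,.064),box(0,0,0,.03,.071,.020,.040),box(-.022,0,0,.06,.070,.006,.030)])
    c,s=np.cos(yaw),np.sin(yaw); P[:,:2]=P[:,:2]@np.array([[c,s],[-s,c]])+[x,y]; P[:,2]+=z; return P
def fit_stand(x0,z=0,pmin=.3,cams=("top","scene")):
    s=sils("stand_a",pmin,cams); obs=[]
    w=stand_pts(*x0,z).mean(0)
    for c in cams:
        if not s[c]: continue
        e=[np.linalg.norm(cent(n)-proj(c,[w])[0]) for _,n in s[c]]; k=int(np.argmin(e))
        if e[k]<20: obs.append((c,hullmask(s[c][k][1])))
    cost=lambda v:sum(1-(q&m).sum()/(q|m).sum() for c,m in obs for q in[mask(c,stand_pts(*v,z))])/len(obs)
    x0=np.array(x0,float); sim=[x0]+[x0+d for d in np.diag([.01,.01,.12])]
    o=minimize(cost,x0,method="Nelder-Mead",options=dict(initial_simplex=sim,xatol=2e-4,fatol=1e-4))
    print([c for c,_ in obs],np.round(o.x,4),round(o.fun,3)); return o.x
E
python3 - <<'E'
from lib import *
v=fit_stand([.601,.0243,-.05]); 
o=[]
for c,(x0,y0) in(("top",(200,130)),("scene",(200,140))):
    im=vision.read_camera(c)[y0:y0+100,x0:x0+100]; im=cv2.resize(im,None,fx=4,fy=5,interpolation=cv2.INTER_CUBIC)
    h=cv2.convexHull(proj(c,stand_pts(*v)).astype(np.float32)); cv2.polylines(im,[((h+.5-[x0,y0])*[4,5]).astype(int)],True,(0,0,255),1); o.append(im)
cv2.imwrite("pics/s7.png",np.hstack(o)); print(r.read_state()["position"])
go(v[0],v[1],.15,v[2]+np.pi/2)
E
```

```text
['top', 'scene'] [ 0.6009  0.0241 -0.068 ] 0.093
[0.61609342 0.22239356 0.15745176]
shift [-196.9  -27.8    7.5] yaw -1.439 or 1.703 j6 0.11 t 14.35
```

View pics/s7.png

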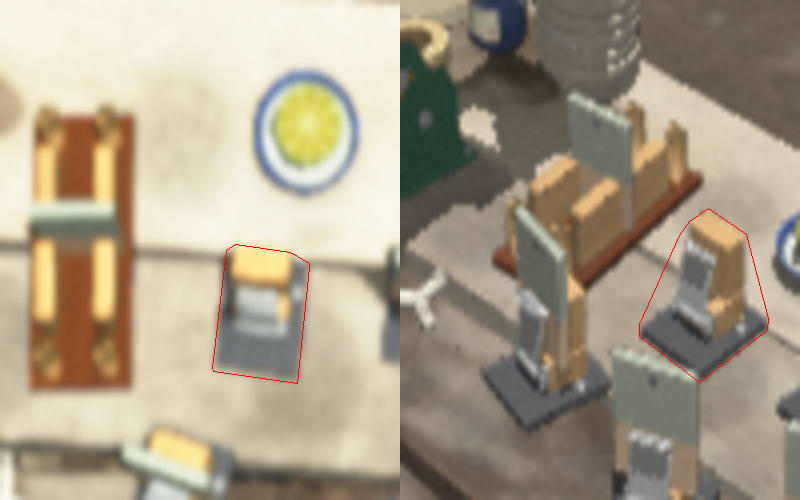

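{"op": "apply_moves", "data": {"rows": [[-0.6, -35, -5, 0, -0.13], [-0.6, -70, -10, 0, -0.27], [-0.6, -105, -15, 0, -0.4], [-0.6, -140, -20, 0, -0.53], [-0.6, -175, -25, 0, -0.67], [-0.6, -197, -28, 0, -0.8], [-0.6, -197, -28, 5, -0.93], [-0.6, -197, -28, 7, -1.07], [-0.6, -197, -28, 7, -1.2], [-0.6, -197, -28, 7, -1.33], [-0.6, -197, -28, 7, -1.439], [-0.6, -197, -28, 7, -1.439]]}}

```text
time_s: 15.55
position: [0.6007, 0.0241, 0.1503]
eef_rot: [0.034, 0.999, -0.0, -0.0]
wrist_force: [-0.1, -0.1, 0.4]
width: 0.0684
finger_force: 0.0
```

{"op": "apply_moves", "data": {"rows": [[-0.6, 0, 0, 0, 0], [-0.6, 0, 0, 0, 0]]}}

```text
time_s: 15.75
position: [0.6007, 0.0247, 0.1503]
eef_rot: [0.034, 0.999, -0.0, -0.0]
wrist_force: [-0.3, 0.1, -0.8]
width: 0.0684
finger_force: 0.0
```

Run:
```python
from lib import *
go(.6009,.0241,.037,-.068+np.pi/2); print(r.read_state()["position"])
```

```text
shift [ -0.2  -0.6 113.3] yaw -0.001 or 3.141 j6 -1.65 t 15.75
[0.60074036 0.02466797 0.15031786]
```

{"op": "apply_moves", "data": {"rows": [[-0.6, 0, 0, 30, 0], [-0.6, 0, 0, 65, 0], [-0.6, 0, 0, 95, 0], [-0.6, 0, 0, 112, 0], [-0.6, 0, 0, 112, 0], [0, 0, 0, 112, 0], [1, 0, 0, 112, 0], [1, 0, 0, 112, 0], [1, 0, 0, 112, 0], [1, 0, 0, 112, 0], [1, 0, 0, 112, 0]], "newtons": 60}}

```text
time_s: 16.85
position: [0.6021, 0.0251, 0.0398]
eef_rot: [0.033, 0.999, -0.0, 0.002]
wrist_force: [1.5, 1.8, 5.8]
width: 0.0388
finger_force: 61.9
```

{"op": "apply_moves", "data": {"rows": [[1, 0, 0, -15, 0], [1, 0, 0, -40, 0], [1, 0, 0, -85, 0], [1, 0, 0, -130, 0], [1, 0, 0, -130, 0], [1, 0, 0, -130, 0]]}}

```text
time_s: 17.45
position: [0.6004, 0.025, 0.1694]
eef_rot: [0.033, 0.999, -0.0, 0.0]
wrist_force: [-0.2, 0.3, -4.7]
width: 0.0394
finger_force: 61.8
```

Run:
```python
from lib import *
v=(.487,-.3332,-.0491); d=.1
for k in(1,0,-1): print(k, v[0]+k*d*np.cos(v[2]),v[1]+k*d*np.sin(v[2]))
go(v[0]+d,v[1]-d*.049,.168,-.049+np.pi/2); print(r.read_state()["position"])
```

```text
1 0.5868794837147409 -0.3381080273916109
0 0.487 -0.3332
-1 0.38712051628525906 -0.3282919726083891
shift [ -10.9 -363.1    1.4] yaw -0.018 or 3.124 j6 -1.65 t 17.45
[0.60039447 0.02496155 0.16936217]
```

{"op": "apply_moves", "data": {"rows": [[1, -3, -25, -25, 0], [1, -6, -70, -25, 0], [1, -9, -115, -25, 0], [1, -12, -160, -25, 0], [1, -15, -205, -25, 0], [1, -18, -250, -25, 0], [1, -21, -295, -15, 0], [1, -24, -340, 0, -0.01], [1, -26, -363, 20, -0.018], [1, -26, -363, 50, -0.018], [1, -26, -363, 70, -0.018], [1, -26, -363, 70, -0.018]]}}

```text
time_s: 18.65
position: [0.5975, -0.3358, 0.091]
eef_rot: [0.025, 1.0, 0.005, -0.006]
wrist_force: [0.2, 0.3, -4.6]
width: 0.0392
finger_force: 62.5
```

Run:
```python
from lib import *
s=r.read_state(); print(s["wrist_force"],s["width"])
go(.602,-.339,.054,-.049+np.pi/2); print(r.read_state()["position"])
```

```text
[ 0.2488696   0.27553936 -4.64330991] 0.03917702879121131
shift [-4.6 -3.  37. ] yaw -0.001 or 3.141 j6 -2.2 t 18.65
[ 0.59753645 -0.33580205  0.0910184 ]
```

{"op": "apply_moves", "data": {"rows": [[1, 0, 0, 0, 0], [1, 0, 0, 10, 0], [1, 0, 0, 20, 0], [1, 0, 0, 30, 0], [1, 0, 0, 38, 0], [1, 0, 0, 38, 0], [1, 0, 0, 38, 0]]}}

```text
time_s: 19.35
position: [0.6024, -0.3388, 0.06]
eef_rot: [0.024, 1.0, 0.0, -0.0]
wrist_force: [-0.8, 0.2, -4.3]
width: 0.0393
finger_force: 62.6
```

{"op": "apply_moves", "data": {"rows": [[1, 0, 0, 3, 0], [1, 0, 0, 6, 0], [1, 0, 0, 6.5, 0], [1, 0, 0, 6.5, 0], [1, 0, 0, 6.5, 0]]}}

```text
time_s: 19.85
position: [0.6025, -0.339, 0.0539]
eef_rot: [0.024, 1.0, -0.0, 0.0]
wrist_force: [0.4, -0.4, -3.5]
width: 0.0395
finger_force: 62.6
```

{"op": "apply_moves", "data": {"rows": [[1, 0, 0, 1, 0], [1, 0, 0, 1.5, 0], [1, 0, 0, 1.5, 0], [0.2, 0, 0, 1.5, 0], [-0.4, 0, 0, 1.5, 0], [-0.5, 0, 0, 1.5, 0], [-0.5, 0, 0, -20, 0], [-0.5, 0, 0, -60, 0], [-0.5, 0, 0, -100, 0], [-0.5, 0, 0, -100, 0], [-0.5, 0, 0, -100, 0]]}}

```text
time_s: 20.95
position: [0.6033, -0.3395, 0.1554]
eef_rot: [0.024, 1.0, -0.001, 0.001]
wrist_force: [-0.2, -0.2, 0.3]
width: 0.0641
finger_force: 0.0
```

Run:
```python
from lib import *
for q in find("tile_a",TILE,.07,.08): print("tile",q)
fit_stand([.602,-.339,-.049],.014)
go(.599,-.101,.15,-.07)
```

```text
tile (0.45, 2, [0.6136, 0.1569, 0.0581], np.float64(0.204))
['scene'] [ 0.6002 -0.3386  0.0757] 0.097
shift [ 14.7 237.2   2.7] yaw -1.55 or 1.592 j6 -2.2 t 21.35
```

{"op": "apply_moves", "data": {"rows": [[0, 2, 30, 0, 0.14], [0, 4, 65, 0, 0.28], [0, 6, 100, 0, 0.42], [0, 8, 135, 0, 0.56], [0, 10, 170, 0, 0.7], [0, 12, 205, 0, 0.84], [0, 15, 237, 0, 0.98], [0, 15, 237, 0, 1.12], [0, 15, 237, 0, 1.26], [0, 15, 237, 0, 1.4], [0, 15, 237, 0, 1.54], [0, 15, 237, 0, 1.592]]}}

```text
time_s: 22.55
position: [0.5991, -0.1013, 0.1535]
eef_rot: [0.733, 0.681, -0.0, -0.0]
wrist_force: [0.4, 0.7, 0.3]
width: 0.0425
finger_force: 0.0
```

Run:
```python
from lib import *
im=vision.read_camera("scene")
cv2.imwrite("pics/s8.png",cv2.resize(im[110:300,190:430],None,fx=3.2,fy=3.2,interpolation=cv2.INTER_CUBIC))
go(.599,-.101,.077,-.07); print(r.read_state()["position"])
```

```text
shift [ 0.4 -0.  76.5] yaw -0.004 or 3.138 j6 -0.28 t 22.6
[ 0.59901756 -0.10136532  0.15351486]
```

View pics/s8.png

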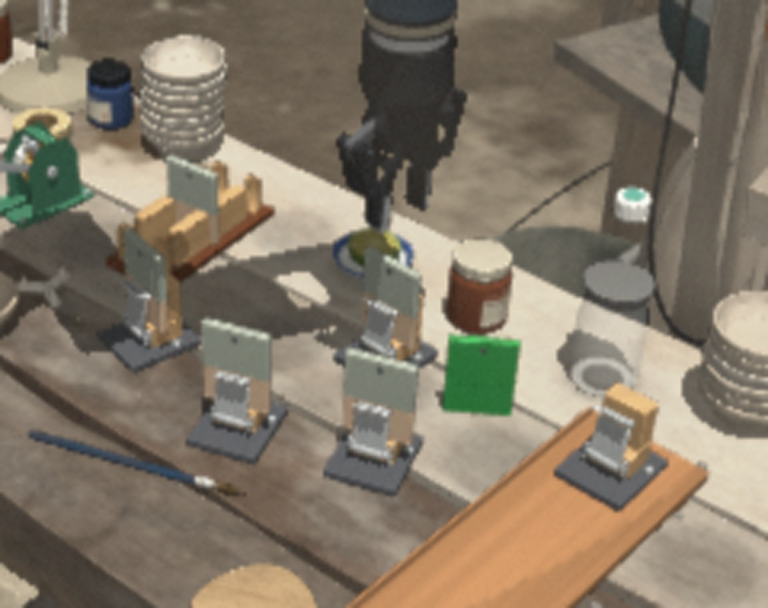

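{"op": "apply_moves", "data": {"rows": [[0, 0, 0, 25, 0], [0, 0, 0, 50, 0], [0, 0, 0, 76, 0], [0, 0, 0, 76, 0], [0, 0, 0, 76, 0], [1, 0, 0, 76, 0], [1, 0, 0, 76, 0], [1, 0, 0, 76, 0], [1, 0, 0, 76, 0], [1, 0, 0, 76, 0], [1, 0, 0, 76, 0]], "newtons": 40}}

```text
time_s: 23.7
position: [0.5992, -0.1015, 0.0788]
eef_rot: [0.731, 0.682, 0.0, 0.0]
wrist_force: [-2.1, -0.1, 6.4]
width: 0.0074
finger_force: 43.2
```

{"op": "apply_moves", "data": {"rows": [[1, 0, 0, -5, 0], [1, 0, 0, -10, 0], [1, 0, 0, -16, 0], [1, 0, 0, -22, 0], [1, 0, 0, -22, 0], [1, 0, 0, -22, 0], [1, 0, 0, -22, 0], [1, 0, 0, -22, 0]]}}

```text
time_s: 24.5
position: [0.5994, -0.1016, 0.0998]
eef_rot: [0.731, 0.682, 0.0, 0.0]
wrist_force: [1.1, 0.8, -0.4]
width: 0.0076
finger_force: 42.4
```

Run:
```python
from lib import *
for i in range(6): print(r.read_state()["wrist_force"]); im=vision.read_camera("scene")
cv2.imwrite("pics/s9.png",im)
```

```text
[ 1.1124284   0.76759032 -0.38459828]
[ 1.44896066 -1.16993272  0.15980717]
[ 1.4195876  -1.44498574  0.00534384]
[ 1.22621039  0.36697829 -0.03349774]
[ 1.09850701 -0.43362073 -0.87898969]
[ 1.70087759 -0.14572048 -0.05176408]
```

{"op": "apply_moves", "data": {"rows": [[1, 0, 0, -10, 0], [1, 0, 0, -25, 0], [1, 0, 0, -50, 0], [1, 0, 0, -80, 0], [1, 0, 0, -80, 0], [1, 0, 0, -80, 0]]}}

```text
time_s: 25.4
position: [0.599, -0.1014, 0.1808]
eef_rot: [0.731, 0.682, 0.0, 0.0]
wrist_force: [-0.4, -0.6, -0.8]
width: 0.0074
finger_force: 42.3
```

Run:
```python
from lib import *
s=r.read_state();print(s["position"],s["width"],s["wrist_force"])
go(.5598,.1597,.128,.065)
```

```text
[ 0.59896039 -0.10141358  0.18083876] 0.007360072007665155 [-0.42557161 -0.57506469 -0.80942994]
shift [257.7 -57.3  52.8] yaw -0.135 or 3.007 j6 -0.28 t 25.4
```

{"op": "apply_moves", "data": {"rows": [[1, 40, -9, 0, -0.02], [1, 80, -18, 0, -0.04], [1, 120, -27, 0, -0.06], [1, 160, -36, 0, -0.08], [1, 200, -45, 0, -0.1], [1, 235, -53, 0, -0.12], [1, 258, -57, 0, -0.135], [1, 258, -57, 20, -0.135], [1, 258, -57, 45, -0.135], [1, 258, -57, 53, -0.135], [1, 258, -57, 53, -0.135], [1, 258, -57, 53, -0.135]]}}

```text
time_s: 26.6
position: [0.5603, 0.1597, 0.1268]
eef_rot: [0.684, 0.73, -0.0, -0.0]
wrist_force: [0.2, 0.3, -1.0]
width: 0.0075
finger_force: 42.3
```

{"op": "apply_moves", "data": {"rows": [[1, 0, 0, 0, 0], [1, 0, 0, 0, 0]]}}

```text
time_s: 26.8
position: [0.561, 0.1598, 0.1278]
eef_rot: [0.684, 0.73, 0.001, 0.001]
wrist_force: [-0.3, -0.3, -0.7]
width: 0.0075
finger_force: 42.3
```

Run:
```python
from lib import *
s=r.read_state();print(s["position"],s["width"],s["wrist_force"])
go(.5598,.1597,.073,.065)
im=vision.read_camera("scene")
cv2.imwrite("pics/s10.png",cv2.resize(im[120:240,190:310],None,fx=4,fy=4,interpolation=cv2.INTER_CUBIC))
```

```text
[0.5609601  0.15975025 0.12783277] 0.00748328793800328 [-0.28598707 -0.29949799 -0.71065347]
shift [ 0.  -1.2 54.8] yaw -0.0 or 3.141 j6 0.02 t 26.8
```

View pics/s10.png

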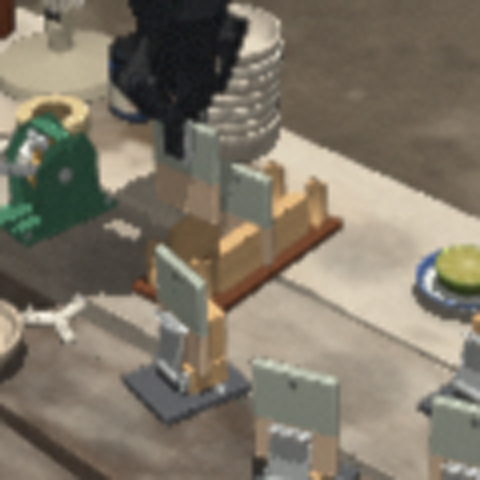

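{"op": "apply_moves", "data": {"rows": [[1, 0, -1, 15, 0], [1, 0, -1, 30, 0], [1, 0, -1, 38, 0], [1, 0, -1, 46, 0], [1, 0, -1, 54, 0], [1, 0, -1, 54, 0], [1, 0, -1, 54, 0]]}}

```text
time_s: 27.55
position: [0.5596, 0.1598, 0.0728]
eef_rot: [0.684, 0.73, 0.0, 0.0]
wrist_force: [2.1, -0.4, -0.5]
width: 0.0077
finger_force: 42.2
```

{"op": "apply_moves", "data": {"rows": [[1, 0, 0, 5, 0], [1, 0, 0, 10, 0], [1, 0, 0, 14, 0], [1, 0, 0, 16, 0], [1, 0, 0, 16, 0], [1, 0, 0, 16, 0]]}}

```text
time_s: 28.15
position: [0.5595, 0.1599, 0.0587]
eef_rot: [0.684, 0.73, 0.0, 0.0]
wrist_force: [-1.7, -0.6, 11.7]
width: 0.0073
finger_force: 44.6
```

Seated. Release, rise, and re-measure the stand.

{"op": "apply_moves", "data": {"rows": [[0.6, 0, 0, 16, 0], [0.5, 0, 0, 16, 0], [0.5, 0, 0, 16, 0], [0.5, 0, 0, 0, 0], [0.5, 0, 0, -30, 0], [0.5, 0, 0, -75, 0], [0.0, 0, 0, -110, 0], [0, 0, 0, -110, 0], [0, 0, 0, -110, 0]]}}

```text
time_s: 29.05
position: [0.5595, 0.1599, 0.1679]
eef_rot: [0.684, 0.73, 0.001, 0.001]
wrist_force: [-0.0, -0.2, -0.3]
width: 0.043
finger_force: 0.0
```

Run:
```python
from lib import *
v=fit_stand([.613,-.102,-.07]); 
for q in find("tile_a",TILE,.07,.15): print("tile",q)
go(v[0],v[1],.15,v[2]+np.pi/2)
```

```text
['top', 'scene'] [ 0.6137 -0.1006 -0.0552] 0.225
tile (0.62, 2, [0.4728, 0.0793, -0.2937], np.float64(0.179))
tile (0.54, 2, [0.4371, -0.0637, 0.3406], np.float64(0.092))
shift [-263.4   37.9   15.8] yaw -1.451 or 1.691 j6 0.02 t 29.45
```

{"op": "apply_moves", "data": {"rows": [[-0.6, -35, 5, 0, -0.13], [-0.6, -70, 10, 0, -0.27], [-0.6, -105, 15, 0, -0.4], [-0.6, -140, 20, 0, -0.53], [-0.6, -175, 25, 0, -0.67], [-0.6, -210, 30, 0, -0.8], [-0.6, -245, 35, 5, -0.93], [-0.6, -263, 37, 10, -1.07], [-0.6, -263, 37, 16, -1.2], [-0.6, -263, 37, 16, -1.33], [-0.6, -263, 37, 16, -1.445], [-0.6, -263, 37, 16, -1.445]]}}

```text
time_s: 30.65
position: [0.613, -0.1003, 0.1502]
eef_rot: [0.031, 1.0, 0.0, -0.001]
wrist_force: [-0.2, -0.3, -0.5]
width: 0.0682
finger_force: 0.0
```

Run:
```python
from lib import *
go(.613,-.1015,.037,-.065+np.pi/2); print(r.read_state()["position"])
o=[]
for c,(x0,y0) in(("top",(230,160)),("scene",(240,150))):
    im=vision.read_camera(c)[y0:y0+100,x0:x0+100]; im=cv2.resize(im,None,fx=4,fy=5,interpolation=cv2.INTER_CUBIC); o.append(im)
cv2.imwrite("pics/s11.png",np.hstack(o))
```

```text
shift [-1.000e-01 -1.200e+00  1.132e+02] yaw 0.004 or -3.138 j6 -1.85 t 30.65
[ 0.61300269 -0.10028501  0.15016355]
```

View pics/s11.png

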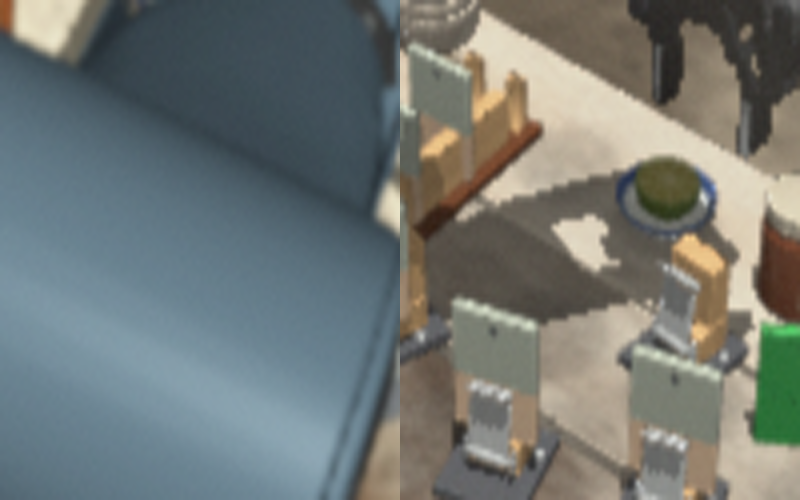

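{"op": "apply_moves", "data": {"rows": [[-0.6, 0, -1, 30, 0], [-0.6, 0, -1, 65, 0], [-0.6, 0, -1, 95, 0], [-0.6, 0, -1, 112, 0], [-0.6, 0, -1, 112, 0], [0, 0, -1, 112, 0], [1, 0, -1, 112, 0], [1, 0, -1, 112, 0], [1, 0, -1, 112, 0], [1, 0, -1, 112, 0], [1, 0, -1, 112, 0]], "newtons": 60}}

```text
time_s: 31.85
position: [0.6144, -0.1014, 0.0403]
eef_rot: [0.03, 1.0, -0.0, 0.002]
wrist_force: [0.4, 2.6, 5.5]
width: 0.0395
finger_force: 61.8
```

{"op": "apply_moves", "data": {"rows": [[1, 0, 0, -15, 0], [1, 0, 0, -40, 0], [1, 0, 0, -85, 0], [1, 0, 0, -130, 0], [1, 0, 0, -150, 0], [1, 0, 0, -150, 0], [1, 0, 0, -150, 0]]}}

```text
time_s: 32.55
position: [0.6119, -0.101, 0.1882]
eef_rot: [0.03, 1.0, 0.0, -0.001]
wrist_force: [-0.7, 0.2, -4.2]
width: 0.039
finger_force: 61.8
```

Run:
```python
from lib import *
print(r.read_state()["position"],r.read_state()["wrist_force"])
print(ray("top",(312.9,156.3),.037))
go(.504,-.334,.104,-.049+np.pi/2)
for c in("top","scene"): vision.read_camera(c); print(c,[(round(d["p"],2),np.round(ray(c,np.array(d["at"])*[560,420],.055),3)) for d in vision.tip_of(c,"stand_a") if d["p"]>.2])
```

```text
[ 0.61194818 -0.10096179  0.1882191 ] [-0.69829269  0.16614849 -4.17796013]
[ 0.70073762 -0.1142088   0.037     ]
shift [  93.6 -239.2   84.2] yaw -0.012 or 3.13 j6 -1.85 t 32.55
top [(0.93, array([ 0.613, -0.338,  0.055])), (0.92, array([ 0.503, -0.168,  0.055]))]
scene [(0.93, array([ 0.444, -0.064,  0.055])), (0.88, array([ 0.616, -0.335,  0.055])), (0.8, array([ 0.495, -0.181,  0.055])), (0.72, array([0.488, 0.065, 0.055])), (0.61, array([0.807, 0.046, 0.055]))]
```

{"op": "apply_moves", "data": {"rows": [[1, 15, -35, 0, 0], [1, 30, -75, 0, 0], [1, 45, -115, 0, 0], [1, 60, -155, 0, 0], [1, 75, -195, 10, 0], [1, 90, -230, 25, -0.01], [1, 95, -239, 50, -0.012], [1, 95, -239, 80, -0.012], [1, 95, -239, 100, -0.012], [1, 95, -239, 110, -0.012], [1, 95, -239, 120, -0.012], [1, 95, -239, 120, -0.012]]}}

```text
time_s: 33.95
position: [0.5035, -0.3334, 0.0675]
eef_rot: [0.024, 1.0, 0.001, -0.001]
wrist_force: [0.5, -0.1, -4.6]
width: 0.0393
finger_force: 62.1
```

{"op": "apply_moves", "data": {"rows": [[1, 0, 0, 3, 0], [1, 0, 0, 5, 0], [1, 0, 0, 5, 0]]}}

```text
time_s: 34.25
position: [0.5042, -0.3341, 0.0644]
eef_rot: [0.024, 1.0, -0.0, 0.0]
wrist_force: [0.2, 0.1, -4.4]
width: 0.0394
finger_force: 62.2
```

{"op": "apply_moves", "data": {"rows": [[1, 0, 0, 4, 0], [1, 0, 0, 8, 0], [1, 0, 0, 10, 0], [1, 0, 0, 11.5, 0], [1, 0, 0, 11.5, 0], [1, 0, 0, 11.5, 0]]}}

```text
time_s: 34.85
position: [0.5038, -0.3339, 0.0543]
eef_rot: [0.024, 1.0, -0.0, 0.0]
wrist_force: [-3.1, 2.7, 10.0]
width: 0.0389
finger_force: 63.7
```

{"op": "apply_moves", "data": {"rows": [[0.2, 0, 0, 11, 0], [-0.4, 0, 0, 11, 0], [-0.5, 0, 0, 11, 0], [-0.5, 0, 0, -20, 0], [-0.5, 0, 0, -60, 0], [-0.5, 0, 0, -90, 0], [0, 0, -30, -90, 0], [0, 0, -60, -90, 0], [0, 0, -60, -90, 0]]}}

```text
time_s: 35.75
position: [0.5014, -0.3987, 0.1428]
eef_rot: [0.026, 1.0, -0.002, 0.001]
wrist_force: [-0.2, -0.1, -0.3]
width: 0.0426
finger_force: 0.0
```

Run:
```python
from lib import *
s=sils("tile_a",.1)
for c in s: print(c,[(round(p,2),np.round(ray(c,cent(m),.075)[:2],3)) for p,m in s[c]])
st=sils("stand_a",.3)
w=np.array([.485,-.178,.075]); obs=[]
for c in s:
    if s[c]:
        k=min(s[c],key=lambda t:np.linalg.norm(cent(t[1])-proj(c,[w])[0])); 
        if np.linalg.norm(cent(k[1])-proj(c,[w])[0])<15: obs.append((c,hullmask(k[1])))
print([c for c,_ in obs])
for a in(-.3,0,.3,.6): print(fit(obs,[.485,-.178,a],TILE))
```

```text
top [(0.74, array([0.555, 0.155])), (0.66, array([0.615, 0.161])), (0.52, array([0.474, 0.081]))]
scene [(0.74, array([ 0.438, -0.064])), (0.72, array([0.544, 0.142])), (0.63, array([0.476, 0.082])), (0.6, array([ 0.485, -0.178])), (0.6, array([0.606, 0.151])), (0.59, array([ 0.556, -0.227]))]
['scene']
(array([ 0.48335152, -0.17712407,  0.29967169]), np.float64(0.043854293854293847))
(array([ 0.48381356, -0.17709071,  0.33050829]), np.float64(0.043681430312880964))
(array([ 0.48376995, -0.17709872,  0.34762849]), np.float64(0.043827537116127746))
(array([ 0.4836558 , -0.17711151,  0.34396162]), np.float64(0.043827537116127746))
```

```bash
python3 -c "
from lib import *
go(.4837,-.177,.14,.335)"
```

```text
shift [ 27.6 214.8   2.1] yaw 1.188 or -1.954 j6 -2.36 t 36.15
```

{"op": "apply_moves", "data": {"rows": [[0, 4, 35, -10, 0.13], [0, 8, 70, -10, 0.27], [0, 12, 105, -10, 0.4], [0, 16, 140, -10, 0.53], [0, 22, 180, -10, 0.67], [0, 28, 215, -10, 0.8], [0, 28, 215, 0, 0.93], [0, 28, 215, 0, 1.07], [0, 28, 215, 0, 1.188], [0, 28, 215, 0, 1.188], [0, 28, 215, 0, 1.188], [0, 28, 215, 0, 1.188]]}}

```text
time_s: 37.35
position: [0.4835, -0.1777, 0.1424]
eef_rot: [0.579, 0.815, 0.0, 0.0]
wrist_force: [-0.1, 1.2, -0.2]
width: 0.0424
finger_force: 0.0
```

Run:
```python
from lib import *
im=vision.read_camera("scene")
cv2.imwrite("pics/s12.png",cv2.resize(im[130:290,230:430],None,fx=3.6,fy=3.6,interpolation=cv2.INTER_CUBIC))
go(.4837,-.177,.077,.335)
```

```text
shift [ 0.7  0.5 65.4] yaw 0.0 or -3.141 j6 -0.9 t 37.4
```

View pics/s12.png

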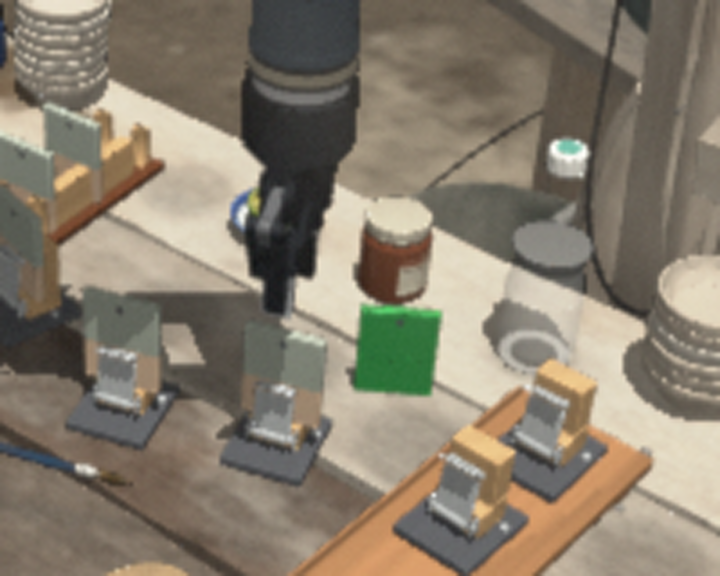

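Both stands upright on the board; the gripper is right above the front-right tile (crop 285,335).

{"op": "apply_moves", "data": {"rows": [[0, 0, 0, 25, 0], [0, 0, 0, 50, 0], [0, 0, 0, 65, 0], [0, 0, 0, 65, 0], [0, 0, 0, 65, 0], [1, 0, 0, 65, 0], [1, 0, 0, 65, 0], [1, 0, 0, 65, 0], [1, 0, 0, 65, 0], [1, 0, 0, 65, 0], [1, 0, 0, 65, 0]], "newtons": 40}}

```text
time_s: 38.5
position: [0.4841, -0.1781, 0.0782]
eef_rot: [0.58, 0.815, 0.0, 0.001]
wrist_force: [-0.3, -1.6, 6.5]
width: 0.0075
finger_force: 40.5
```

{"op": "apply_moves", "data": {"rows": [[1, 0, 0, -5, 0], [1, 0, 0, -10, 0], [1, 0, 0, -16, 0], [1, 0, 0, -22, 0], [1, 0, 0, -22, 0], [1, 0, 0, -22, 0], [1, 0, 0, -22, 0], [1, 0, 0, -22, 0]]}}

```text
time_s: 39.3
position: [0.4835, -0.1778, 0.0992]
eef_rot: [0.58, 0.815, 0.0, 0.0]
wrist_force: [0.2, 1.0, -0.7]
width: 0.0073
finger_force: 39.6
```

Run:
```python
from lib import *
for i in range(6): print(r.read_state()["wrist_force"]); im=vision.read_camera("scene")
```

```text
[ 0.2193933   1.03866197 -0.65317225]
[-0.04830674 -0.2029613   0.76553214]
[ 1.32073197 -0.33359362  0.49921488]
[ 0.63690703 -0.28177263 -0.5548952 ]
[ 0.28856595 -0.74138455  0.60317612]
[ 0.73372512 -0.12696858 -0.45754303]
```

{"op": "apply_moves", "data": {"rows": [[1, 0, 0, -10, 0], [1, 0, 0, -25, 0], [1, 0, 0, -50, 0], [1, 0, 0, -80, 0], [1, 0, 0, -85, 0], [1, 0, 0, -85, 0]]}}

```text
time_s: 40.2
position: [0.4836, -0.178, 0.1855]
eef_rot: [0.58, 0.815, -0.0, 0.001]
wrist_force: [-0.5, 0.2, -0.8]
width: 0.0072
finger_force: 39.6
```

Run:
```python
from lib import *
s=r.read_state();print(s["position"],s["width"],s["wrist_force"])
go(.6796,.1675,.128,.065)
```

```text
[ 0.48362327 -0.17796956  0.18553877] 0.007249596982859418 [-0.54868186  0.20892103 -0.83942803]
shift [262.1 298.4  57.5] yaw 0.269 or -2.872 j6 -0.9 t 40.2
```

{"op": "apply_moves", "data": {"rows": [[1, 26, 30, 0, 0.03], [1, 54, 61, 0, 0.06], [1, 82, 93, 0, 0.09], [1, 110, 125, 0, 0.12], [1, 138, 157, 0, 0.15], [1, 166, 189, 0, 0.18], [1, 194, 221, 0, 0.21], [1, 222, 253, 0, 0.24], [1, 245, 280, 0, 0.269], [1, 262, 298, 0, 0.269], [1, 262, 298, 0, 0.269], [1, 262, 298, 15, 0.269]]}}

```text
time_s: 41.4
position: [0.6795, 0.1677, 0.1691]
eef_rot: [0.683, 0.73, 0.0, 0.001]
wrist_force: [0.4, -0.9, 0.7]
width: 0.0078
finger_force: 39.5
```

{"op": "apply_moves", "data": {"rows": [[1, 0, 0, 20, 0], [1, 0, 0, 42, 0], [1, 0, 0, 42, 0], [1, 0, 0, 42, 0], [1, 0, 0, 42, 0]]}}

```text
time_s: 41.9
position: [0.6795, 0.1667, 0.128]
eef_rot: [0.684, 0.729, 0.0, 0.0]
wrist_force: [-0.7, 0.1, -0.4]
width: 0.0071
finger_force: 39.5
```

Run:
```python
from lib import *
s=r.read_state();print(s["position"],s["width"],s["wrist_force"])
go(.6796,.1675,.073,.065)
```

```text
[0.67950087 0.16668705 0.12798618] 0.00709822543932538 [-0.65242527  0.12852054 -0.43943684]
shift [ 0.8  0.2 55. ] yaw -0.001 or 3.141 j6 0.02 t 41.9
```

{"op": "apply_moves", "data": {"rows": [[1, 0, 0, 15, 0], [1, 0, 0, 30, 0], [1, 0, 0, 38, 0], [1, 0, 0, 46, 0], [1, 0, 0, 55, 0], [1, 0, 0, 55, 0], [1, 0, 0, 55, 0]]}}

```text
time_s: 42.6
position: [0.679, 0.1674, 0.0719]
eef_rot: [0.684, 0.73, -0.0, -0.0]
wrist_force: [1.1, 0.3, -0.4]
width: 0.0075
finger_force: 39.6
```

{"op": "apply_moves", "data": {"rows": [[1, 0, 0, 5, 0], [1, 0, 0, 10, 0], [1, 0, 0, 14, 0], [1, 0, 0, 16, 0], [1, 0, 0, 16, 0], [1, 0, 0, 16, 0]]}}

```text
time_s: 43.2
position: [0.6793, 0.1675, 0.0583]
eef_rot: [0.684, 0.73, 0.0, 0.0]
wrist_force: [-2.0, -0.5, 8.4]
width: 0.0076
finger_force: 41.2
```

Seated. Release, rise, re-measure the T5 stand.

{"op": "apply_moves", "data": {"rows": [[0.6, 0, 0, 16, 0], [0.5, 0, 0, 16, 0], [0.5, 0, 0, 16, 0], [0.5, 0, 0, 0, 0], [0.5, 0, 0, -30, 0], [0.5, 0, 0, -75, 0], [0.0, 0, 0, -110, 0], [0, 0, 0, -110, 0], [0, 0, 0, -110, 0]]}}

```text
time_s: 44.1
position: [0.6799, 0.1675, 0.1691]
eef_rot: [0.684, 0.73, 0.002, 0.001]
wrist_force: [-1.2, 0.6, -0.2]
width: 0.0427
finger_force: 0.0
```

Run:
```python
from lib import *
v=fit_stand([.497,-.1725,.335]); 
for q in find("tile_a",TILE,.07,.15): print("tile",q)
go(v[0],v[1],.15,v[2]+np.pi/2)
```

```text
['scene'] [ 0.4986 -0.1702  0.3247] 0.058
tile (0.61, 2, [0.475, 0.0821, -0.2133], np.float64(0.17))
tile (0.53, 2, [0.5544, 0.1544, 0.0676], np.float64(0.234))
tile (0.49, 2, [0.6733, 0.1634, -0.0186], np.float64(0.307))
tile (0.49, 2, [0.5863, -0.2011, 0.6244], np.float64(0.35))
tile (0.44, 2, [0.6142, 0.1574, 0.0399], np.float64(0.252))
tile (0.42, 2, [0.4364, -0.0628, 0.3002], np.float64(0.114))
tile (0.24, 1, [0.4826, -0.3209, -0.9466], np.float64(0.534))
shift [-325.1 -201.5   15.2] yaw 1.311 or -1.831 j6 0.02 t 44.5
```

{"op": "apply_moves", "data": {"rows": [[-0.6, -30, -19, 0, 0.12], [-0.6, -63, -39, 0, 0.24], [-0.6, -96, -60, 0, 0.36], [-0.6, -129, -80, 0, 0.48], [-0.6, -162, -101, 0, 0.6], [-0.6, -195, -121, 0, 0.72], [-0.6, -228, -142, 0, 0.84], [-0.6, -261, -162, 0, 0.96], [-0.6, -294, -183, 5, 1.08], [-0.6, -327, -202, 10, 1.2], [-0.6, -327, -202, 15, 1.306], [-0.6, -327, -202, 15, 1.306]]}}

```text
time_s: 45.7
position: [0.4979, -0.173, 0.1506]
eef_rot: [0.987, 0.163, -0.001, -0.001]
wrist_force: [-0.5, 0.0, 0.1]
width: 0.0684
finger_force: 0.0
```

{"op": "apply_moves", "data": {"rows": [[-0.6, 0, 0, 0, 0], [-0.6, 0, 0, 0, 0], [-0.6, 0, 0, 0, 0]]}}

```text
time_s: 46.0
position: [0.4992, -0.1713, 0.1515]
eef_rot: [0.986, 0.165, 0.0, 0.0]
wrist_force: [-0.2, 0.0, 0.3]
width: 0.0681
finger_force: 0.0
```

Run:
```python
from lib import *
go(.498,-.1715,.038,.33+np.pi/2); print(r.read_state()["position"])
```

```text
shift [ -1.2  -0.2 113.5] yaw 0.002 or -3.139 j6 0.7 t 46.0
[ 0.499201   -0.17129525  0.15152731]
```

{"op": "apply_moves", "data": {"rows": [[-0.6, -1, 0, 30, 0], [-0.6, -1, 0, 65, 0], [-0.6, -1, 0, 95, 0], [-0.6, -1, 0, 113, 0], [-0.6, -1, 0, 113, 0], [0, -1, 0, 113, 0], [1, -1, 0, 113, 0], [1, -1, 0, 113, 0], [1, -1, 0, 113, 0], [1, -1, 0, 113, 0], [1, -1, 0, 113, 0]], "newtons": 60}}

```text
time_s: 47.1
position: [0.4987, -0.1724, 0.0397]
eef_rot: [0.986, 0.164, 0.001, 0.001]
wrist_force: [0.9, 2.7, 7.0]
width: 0.0393
finger_force: 62.3
```

{"op": "apply_moves", "data": {"rows": [[1, 0, 0, -15, 0], [1, 0, 0, -40, 0], [1, 0, 0, -85, 0], [1, 0, 0, -130, 0], [1, 0, 0, -150, 0], [1, 0, 0, -150, 0], [1, 0, 0, -150, 0]]}}

```text
time_s: 47.8
position: [0.4969, -0.172, 0.1877]
eef_rot: [0.986, 0.164, -0.001, -0.0]
wrist_force: [0.4, -0.5, -4.3]
width: 0.0392
finger_force: 62.1
```

Run:
```python
from lib import *
print(r.read_state()["position"],r.read_state()["wrist_force"])
go(.402,-.329,.104,-.049+np.pi/2)
```

```text
[ 0.49692658 -0.17197446  0.18770435] [ 0.38071884 -0.54757771 -4.32208016]
shift [-140.7  117.8   83.7] yaw 0.379 or -2.763 j6 0.7 t 47.8
```

{"op": "apply_moves", "data": {"rows": [[1, -28, 23, 0, 0.07], [1, -60, 50, 0, 0.15], [1, -92, 77, 0, 0.23], [1, -120, 100, 0, 0.31], [1, -141, 118, 10, 0.379], [1, -141, 118, 30, 0.379], [1, -141, 118, 60, 0.379], [1, -141, 118, 90, 0.379], [1, -141, 118, 110, 0.379], [1, -141, 118, 120, 0.379], [1, -141, 118, 124, 0.379], [1, -141, 118, 124, 0.379]]}}

```text
time_s: 49.0
position: [0.4023, -0.3293, 0.0635]
eef_rot: [1.0, -0.025, -0.001, -0.001]
wrist_force: [0.3, -0.1, -3.7]
width: 0.0392
finger_force: 62.0
```

{"op": "apply_moves", "data": {"rows": [[1, 0, 0, 0, 0], [1, 0, 0, 0, 0]]}}

```text
time_s: 49.2
position: [0.4031, -0.3302, 0.0653]
eef_rot: [1.0, -0.025, 0.001, 0.001]
wrist_force: [0.4, 0.3, -4.6]
width: 0.0396
finger_force: 62.1
```

{"op": "apply_moves", "data": {"rows": [[1, 0, 0, 4, 0], [1, 0, 0, 8, 0], [1, 0, 0, 10, 0], [1, 0, 0, 11.5, 0], [1, 0, 0, 11.5, 0], [1, 0, 0, 11.5, 0]]}}

```text
time_s: 49.8
position: [0.4025, -0.3295, 0.0537]
eef_rot: [1.0, -0.025, -0.0, 0.0]
wrist_force: [-1.5, 2.1, 5.3]
width: 0.0394
finger_force: 63.3
```

Contact made. Release, rise, then go to the last tile (T4).

{"op": "apply_moves", "data": {"rows": [[0.2, 0, 0, 11.5, 0], [-0.4, 0, 0, 11.5, 0], [-0.5, 0, 0, 11.5, 0], [-0.5, 0, 0, -20, 0], [-0.5, 0, 0, -60, 0], [-0.5, 0, 0, -90, 0], [0, 0, 0, -90, 0], [0, 0, 0, -90, 0]]}}

```text
time_s: 50.6
position: [0.4028, -0.3299, 0.1431]
eef_rot: [1.0, -0.025, 0.0, 0.001]
wrist_force: [0.2, -0.2, 0.2]
width: 0.0428
finger_force: 0.0
```

Run:
```python
from lib import *
for q in find("tile_a",TILE,.07,.15): print("tile",q)
s=sils("tile_a",.1,("scene",))
for c in s: print(c,[(round(p,2),np.round(ray(c,cent(m),.075)[:2],3)) for p,m in s[c]])
go(.437,-.0635,.15,.315)
```

```text
tile (0.74, 2, [0.6727, 0.163, -0.0558], np.float64(0.206))
tile (0.64, 2, [0.5554, 0.1563, 0.0317], np.float64(0.295))
tile (0.54, 2, [0.4709, 0.0769, -0.2496], np.float64(0.424))
tile (0.41, 2, [0.4738, 0.08, -0.26], np.float64(0.145))
tile (0.22, 1, [0.3825, 0.2334, 1.2823], np.float64(0.703))
scene [(0.79, array([0.661, 0.15 ])), (0.68, array([ 0.44 , -0.062])), (0.67, array([0.549, 0.149])), (0.56, array([0.472, 0.076])), (0.54, array([0.602, 0.144]))]
shift [  21.8 -267.    -8.4] yaw 1.207 or -1.935 j6 0.72 t 50.9
```

{"op": "apply_moves", "data": {"rows": [[0, 3, -35, -8, -0.14], [0, 6, -75, -8, -0.28], [0, 9, -115, -8, -0.42], [0, 12, -155, -8, -0.56], [0, 15, -195, -8, -0.7], [0, 18, -235, -8, -0.84], [0, 22, -267, -8, -0.98], [0, 22, -267, -8, -1.12], [0, 22, -267, -8, -1.26], [0, 22, -267, -8, -1.4], [0, 22, -267, -8, -1.54], [0, 22, -267, -8, -1.68]]}}

```text
time_s: 52.1
position: [0.4375, -0.0639, 0.1502]
eef_rot: [0.683, 0.73, -0.0, -0.001]
wrist_force: [-0.8, 0.3, -0.2]
width: 0.0426
finger_force: 0.0
```

{"op": "apply_moves", "data": {"rows": [[0, 0, 0, 0, -0.13], [0, 0, 0, 0, -0.255], [0, 0, 0, 0, -0.255], [0, 0, 0, 0, -0.255]]}}

```text
time_s: 52.5
position: [0.4376, -0.064, 0.1505]
eef_rot: [0.588, 0.809, -0.0, -0.0]
wrist_force: [-0.2, 0.8, -0.3]
width: 0.0426
finger_force: 0.0
```

Run:
```python
from lib import *
go(.437,-.0635,.077,.315)
```

```text
shift [ 0.6 -0.4 73.5] yaw -0.003 or 3.139 j6 -0.71 t 52.5
```

{"op": "apply_moves", "data": {"rows": [[0, 0, 0, 25, 0], [0, 0, 0, 50, 0], [0, 0, 0, 73, 0], [0, 0, 0, 73, 0], [0, 0, 0, 73, 0], [1, 0, 0, 73, 0], [1, 0, 0, 73, 0], [1, 0, 0, 73, 0], [1, 0, 0, 73, 0], [1, 0, 0, 73, 0], [1, 0, 0, 73, 0]], "newtons": 40}}

```text
time_s: 53.6
position: [0.4378, -0.0642, 0.0785]
eef_rot: [0.587, 0.809, -0.0, 0.0]
wrist_force: [-2.3, -1.1, 6.4]
width: 0.0073
finger_force: 43.9
```

{"op": "apply_moves", "data": {"rows": [[1, 0, 0, -5, 0], [1, 0, 0, -10, 0], [1, 0, 0, -16, 0], [1, 0, 0, -22, 0], [1, 0, 0, -22, 0], [1, 0, 0, -22, 0], [1, 0, 0, -22, 0], [1, 0, 0, -22, 0]]}}

```text
time_s: 54.4
position: [0.4375, -0.064, 0.0996]
eef_rot: [0.587, 0.809, -0.0, -0.0]
wrist_force: [0.1, -0.1, -4.5]
width: 0.0076
finger_force: 42.2
```

Run:
```python
from lib import *
for i in range(4): print(r.read_state()["wrist_force"],r.read_state()["width"]); im=vision.read_camera("scene")
```

```text
[ 0.13596053 -0.14589894 -4.46736021] 0.0075836928610309344
[-0.02603596  0.73073725 -4.91263914] 0.007606324796349303
[ 0.60870089  0.16621761 -4.51813138] 0.007141512648933189
[-0.35437468  0.67059487 -4.78683019] 0.006989319660655436
```

Sound: set down again and rise.

{"op": "apply_moves", "data": {"rows": [[1, 0, 0, 8, 0], [1, 0, 0, 16, 0], [1, 0, 0, 22.5, 0], [1, 0, 0, 22.5, 0], [1, 0, 0, 22.5, 0], [0.3, 0, 0, 22.5, 0], [0, 0, 0, 22.5, 0], [0, 0, 0, 22.5, 0], [0, 0, 0, 0, 0], [0, 0, 0, -30, 0], [0, 0, 0, -70, 0], [0, 0, 0, -70, 0]]}}

```text
time_s: 55.8
position: [0.4408, -0.0652, 0.1735]
eef_rot: [0.587, 0.809, 0.001, 0.005]
wrist_force: [0.4, -0.4, 0.5]
width: 0.0425
finger_force: 0.0
```

Run:
```python
from lib import *
px={}
for c in("top","scene"):
    vision.read_camera(c); d=vision.tip_of(c,"lever_pad"); print(c,[(round(q["p"],2),np.round(np.array(q["at"])*[560,420],1)) for q in d[:2]])
    if d: px[c]=np.array(d[0]["at"])*[560,420]; print(ray(c,px[c],.081))
if len(px)==2: print(tri(px))
go(.495,.3346,.16,0)
```

```text
top [(0.59, array([154.7, 212.4]))]
[0.49414709 0.32678488 0.081     ]
scene [(0.55, array([183.1, 159.5]))]
[0.49648451 0.33611298 0.081     ]
[0.49155523 0.32558132 0.08760125]
shift [360.7 178.6   8.9] yaw 0.315 or -2.827 j6 -0.71 t 56.0
```

Run:
```python
from lib import *
o=[]
for c,(x0,y0) in(("top",(130,165)),("scene",(160,130))):
    im=vision.read_camera(c)[y0:y0+70,x0:x0+70]; im=cv2.resize(im,None,fx=5.7,fy=8,interpolation=cv2.INTER_CUBIC)
    for P,col in(((.495,.332,.081),(0,0,255)),((.4935,.326,.087),(255,0,0)),((.495,.334,.081),(0,255,255))):
        q=(proj(c,[P])[0]+.5-[x0,y0])*[5.7,8]; cv2.drawMarker(im,tuple(q.astype(int)),col,0,10,1)
    o.append(im)
cv2.imwrite("pics/s13.png",np.hstack(o))
```

```text
(no output)
```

View pics/s13.png

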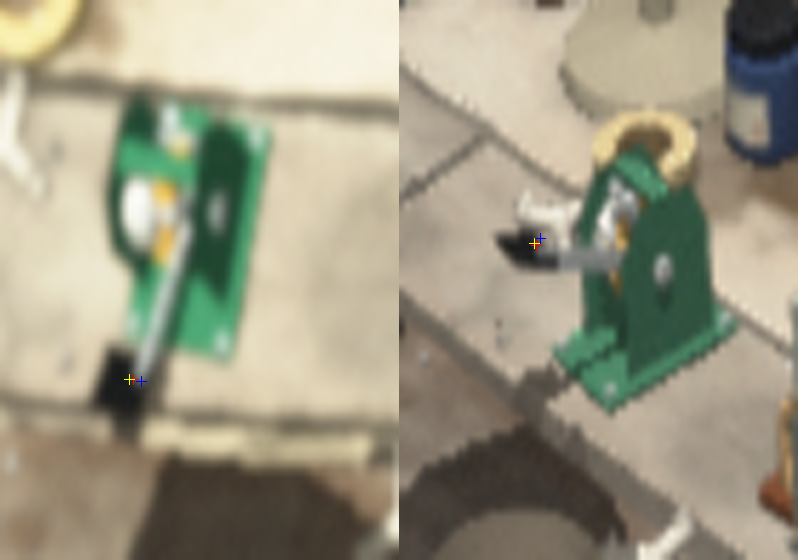

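Run:
```python
from lib import *
go(.492,.3345,.15,1.37); print(r.read_state()["position"])
```

```text
shift [361.5 175.9  18.6] yaw -1.055 or 2.087 j6 -0.71 t 56.1
[ 0.43675152 -0.06367297  0.16855974]
```

{"op": "apply_moves", "data": {"rows": [[1, 36, 18, 0, -0.11], [1, 72, 35, 0, -0.22], [1, 108, 53, 0, -0.33], [1, 144, 70, 0, -0.44], [1, 180, 88, 0, -0.55], [1, 216, 105, 0, -0.66], [1, 252, 123, 0, -0.77], [1, 288, 140, 0, -0.88], [1, 324, 158, 0, -0.99], [1, 361, 176, 0, -1.055], [1, 361, 176, 15, -1.055], [1, 361, 176, 18, -1.055]]}}

```text
time_s: 57.3
position: [0.4913, 0.3342, 0.1488]
eef_rot: [0.099, 0.995, -0.001, -0.002]
wrist_force: [-0.0, -1.4, -0.7]
width: 0.0002
finger_force: 0.0
```

{"op": "apply_moves", "data": {"rows": [[1, 0, 0, 15, 0], [1, 0, 0, 30, 0], [1, 0, 0, 45, 0], [1, 0, 0, 55, 0], [1, 0, 0, 55, 0], [1, 0, 0, 55, 0]]}}

```text
time_s: 57.9
position: [0.4932, 0.3332, 0.0967]
eef_rot: [0.101, 0.995, -0.0, -0.0]
wrist_force: [0.2, 0.6, -0.0]
width: -0.0001
finger_force: 0.0
```

Run:
```python
from lib import *
go(.492,.3345,.029,1.37); print(r.read_state()["position"])
o=[]
for c,(x0,y0) in(("top",(130,165)),("scene",(150,110))):
    im=vision.read_camera(c)[y0:y0+80,x0:x0+80]; im=cv2.resize(im,None,fx=5,fy=7,interpolation=cv2.INTER_CUBIC)
    o.append(im)
cv2.imwrite("pics/s14.png",np.hstack(o))
```

```text
shift [ 1.5  1.  67.7] yaw -0.001 or 3.141 j6 -0.96 t 57.9
[0.49322505 0.3332362  0.0966649 ]
```

View pics/s14.png

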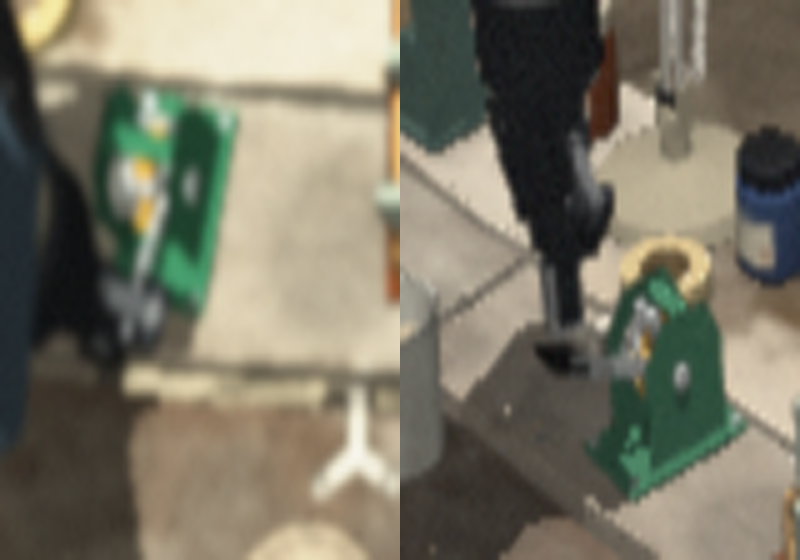

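{"op": "apply_moves", "data": {"rows": [[1, 3, 1, 15, 0], [1, 3, 1, 25, 0], [1, 3, 1, 35, 0], [1, 3, 1, 45, 0], [1, 3, 1, 55, 0], [1, 3, 1, 62, 0], [1, 3, 1, 62, 0], [1, 3, 1, 62, 0]]}}

```text
time_s: 58.8
position: [0.4909, 0.3353, 0.0348]
eef_rot: [0.1, 0.995, 0.0, 0.0]
wrist_force: [1.2, -0.9, 2.0]
width: -0.0004
finger_force: 0.8
```

{"op": "apply_moves", "data": {"rows": [[1, 0, 0, 3, 0], [1, 0, 0, 5.5, 0], [1, 0, 0, 5.5, 0], [1, 0, 0, 5.5, 0]]}}

```text
time_s: 59.2
position: [0.4914, 0.3354, 0.0324]
eef_rot: [0.1, 0.995, 0.0, 0.001]
wrist_force: [-3.7, -2.2, 17.8]
width: 0.0
finger_force: 9.1
```

{"op": "apply_moves", "data": {"rows": [[1, 0, 0, -20, 0], [1, 0, 0, -45, 0], [1, 0, 0, -66, 0], [1, 0, 0, -66, 0], [1, 0, 0, -66, 0], [1, 0, 0, -66, 0]]}}

```text
time_s: 59.8
position: [0.4896, 0.3349, 0.0942]
eef_rot: [0.1, 0.995, -0.001, -0.001]
wrist_force: [-0.6, 0.9, 0.6]
width: -0.0002
finger_force: 0.0
```

Run:
```python
from lib import *
s=r.read_state(); print(s["position"],s["wrist_force"])
im=vision.read_camera("scene"); old=cv2.imread("pics/scene0.png")
d=np.abs(im.astype(int)-old).sum(2)[130:205,160:225]; print((d>60).sum())
vision.read_camera("top")
print([ (round(q["p"],2),np.round(np.array(q["at"])*[560,420],1)) for c in("scene","top") for q in vision.tip_of(c,"lever_pad")])
```

```text
[0.48957107 0.33486598 0.09420721] [-0.57094238  0.9230969   0.63860798]
1245
[(0.49, array([182.5, 159. ])), (0.57, array([150.6, 212.7]))]
```

{"op": "apply_moves", "data": {"rows": [[1, 0, 0, 18, 0], [1, 0, 0, 28, 0], [1, 0, 0, 38, 0], [1, 0, 0, 48, 0], [1, 0, 0, 58, 0], [1, 0, 0, 64, 0], [1, 0, 0, 66.5, 0], [1, 0, 0, 66.5, 0], [1, 0, 0, 66.5, 0], [1, 0, 0, 66.5, 0]]}}

```text
time_s: 61.0
position: [0.4912, 0.3352, 0.0321]
eef_rot: [0.1, 0.995, 0.0, 0.001]
wrist_force: [-5.1, -3.4, 23.1]
width: 0.0
finger_force: 11.6
```

{"op": "apply_moves", "data": {"rows": [[1, 0, 0, -20, 0], [1, 0, 0, -45, 0], [1, 0, 0, -66.5, 0], [1, 0, 0, -66.5, 0], [1, 0, 0, -66.5, 0], [1, 0, 0, -66.5, 0], [1, 0, 0, -66.5, 0]]}}

```text
time_s: 61.7
position: [0.4898, 0.3349, 0.0939]
eef_rot: [0.1, 0.995, -0.001, -0.001]
wrist_force: [-0.4, -0.1, 0.8]
width: -0.0001
finger_force: 0.0
```

{"op": "apply_moves", "data": {"rows": [[1, 0, 0, 18, 0], [1, 0, 0, 28, 0], [1, 0, 0, 38, 0], [1, 0, 0, 48, 0], [1, 0, 0, 58, 0], [1, 0, 0, 64, 0], [1, 0, 0, 66.5, 0], [1, 0, 0, 66.5, 0], [1, 0, 0, 66.5, 0], [1, 0, 0, 66.5, 0]]}}

```text
time_s: 62.7
position: [0.4911, 0.3351, 0.0321]
eef_rot: [0.1, 0.995, 0.0, 0.001]
wrist_force: [-5.8, -3.5, 22.8]
width: -0.0002
finger_force: 11.7
```

{"op": "apply_moves", "data": {"rows": [[1, 0, 0, -20, 0], [1, 0, 0, -45, 0], [1, 0, 0, -80, 0], [1, 20, 0, -115, 0], [1, 40, 20, -115, 0], [1, 60, 40, -115, 0], [1, 60, 70, -115, 0], [1, 60, 70, -115, 0]]}}

```text
time_s: 63.5
position: [0.4469, 0.4194, 0.1442]
eef_rot: [0.099, 0.995, 0.002, 0.002]
wrist_force: [-0.2, -0.8, -0.9]
width: 0.0003
finger_force: 0.0
```

Run:
```python
from lib import *
s=sils("tile_a",.1)
T={"T3":(.4738,.081,-.24),"T4":(.437,-.064,.315),"R-":(.5598,.1597,.065),"R0":(.6197,.1636,.065),"R+":(.6793,.1675,.065)}
for n,v in T.items():
    for c in s:
        z0=.030 if n[0]=="T" else .010; out=[]
        k=min(s[c],key=lambda t:np.linalg.norm(cent(t[1])-proj(c,[[*v[:2],z0+.04]])[0])); 
        ys,xs=np.nonzero(k[1]); q=proj(c,box(*v,z0,z0+.08,.008,.06)); print(n,c,round(k[0],2),"toprow seen",ys.min(),"model",round(q[:,1].min(),1),"cols",xs.min(),xs.max(),np.round([q[:,0].min(),q[:,0].max()],1))
for v in((.602,-.339,-.049),(.5038,-.334,-.049),(.4025,-.3295,-.049)): fit_stand(v,.014)
for c in("top","scene"):
    for n in("jar_mid","saucer_mid","stilt_mid","lever_pad"): print(c,n,[np.round(np.array(q["at"])*[560,420],1) for q in vision.tip_of(c,n)[:2]])
```

```text
T3 top 0.51 toprow seen 191 model 218.0 cols 206 227 [229.3 253.2]
T3 scene 0.48 toprow seen 183 model 179.8 cols 230 241 [227.9 242.4]
T4 top 0.46 toprow seen 236 model 234.8 cols 282 302 [281.7 304.2]
T4 scene 0.9 toprow seen 209 model 208.2 cols 252 275 [252.8 274.9]
R- top 0.51 toprow seen 191 model 190.7 cols 206 227 [204.8 229.7]
R- scene 0.66 toprow seen 167 model 165.2 cols 229 244 [228.4 245.7]
R0 top 0.51 toprow seen 171 model 170.4 cols 207 229 [205.6 230.1]
R0 scene 0.53 toprow seen 160 model 157.3 cols 242 258 [241.1 257.9]
R+ top 0.75 toprow seen 151 model 150.6 cols 207 230 [206.2 230.5]
R+ scene 0.81 toprow seen 152 model 149.8 cols 254 268 [253.2 269.3]
['top', 'scene'] [ 0.6026 -0.3386  0.0354] 0.128
['top', 'scene'] [ 0.5033 -0.334  -0.0604] 0.43
['top', 'scene'] [ 0.4014 -0.3304 -0.0606] 0.058
top jar_mid [array([313.8, 156.8])]
top saucer_mid [array([194.2, 257.9]), array([150.8, 213.2])]
top stilt_mid [array([387. , 259.3]), array([201.2, 231.7])]
top lever_pad [array([155. , 211.1]), array([217.4, 179.1])]
scene jar_mid [array([341.8, 196.7])]
scene saucer_mid [array([181.2, 206.5]), array([182.3, 159.9])]
scene stilt_mid [array([203.5, 199.3])]
scene lever_pad [array([182.5, 161.5])]
```

```bash
python3 -c "
from plant import r
print(r.hand_in())"
```

```text
the job is handed in; nothing more can be done
None
```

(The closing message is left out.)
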